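Size the handle blanks from the vacuum keeper

TASK

The walnut handle blanks have been kept dry under the vacuum cover: turn the vent tap fully open to let the air in before you lift the cover, then set the cover upright on the cork mat and let go of it. Lay each blank, the way up it lies now, in the narrowest slot of the sizing board that takes it right down to the floor of the slot; their widths are not marked, so find it by trying. When all are sorted, put the cover squarely back on its base over the rim and only then shut the tap fully; leave the ruler, knife, candle and tin lying between them alone.

Things in the scene. Friction and masses are not known exactly. Their poses are not given: they have to be found in the camera images.
- base: fixed white base plate of the vacuum keeper, 310 x 172 mm (x, y), 12 mm thick, on the table; on it stands a low rim (outside 274 x 136 mm, 6 mm thick, 8 mm high) that locates the cover; inside the rim three ribs along y, 18 mm wide and 8 mm high, 66 mm apart and the middle one at the centre, part the plate into four lanes at least 48 mm wide; the blanks start about x = -99, -33, 33 and 99 mm, one to a lane, their length along the base's y. Origin: centre of its underside
- cover: loose clear plastic cover of the keeper, 290 x 152 mm outside (x, y), open below, 0.55 kg; walls 4 mm, so it passes over the base's rim with 4 mm to spare all round; its flat top is 62 mm above its lower edge. Origin: centre of its lower edge, 12 mm above the base's origin when it is on the base, with x and y along the base's (either way round). On top stand the fin, the vent tap at +95 mm x and a vacuum dial (38 mm across, 18 mm high) at -95 mm x
- cover_fin (a point): centre of the fin by which the cover is lifted: 70 mm long on the cover's x, 16 mm thick (y), 32 mm high, from 62 to 94 mm above the cover's lower edge, above its centre of mass; its axes are the cover's
- vent_grip (a point): on the vent tap's axis, 95 mm along the cover's +x, 86 mm above the cover's lower edge, at the middle of the tap's bar handle, which is 56 mm long, 12 mm thick and 22 mm high (75 to 97 mm above the lower edge, 13 to 35 mm above the cover's top); below it is a round tap body 26 mm across and 10 mm high. The point's axes are the cover's and do not turn with the handle
- vent (a joint): angle of the vent tap: 0 shut (bar handle along the cover's y), 1.57 fully open (a quarter turn anticlockwise seen from above, handle along the cover's x); end stops at both; it turns stiffly (about 0.05 N m) and stays where it is left
- mat: fixed cork mat 300 x 172 x 4 mm (x, y, z), where the cover is put down; origin: centre of its underside
- board: fixed sizing board, a white board with five beech strips across it, 261 x 120 mm (x, y), 18 mm high, with four straight slots along its y, open at both ends and at the top, 10 mm deep (floors 8 mm above the table), 29, 35, 41 and 47 mm wide from the end at -x to the end at +x, with 27 mm of wood between them; each slot is 3 mm wider than the blank that belongs in it. Origin: centre of its underside
- slot_1 (a point): middle of the floor of the 29 mm slot of the board (narrowest); axes as the board's, the slot runs along y. The slot is 10 mm deep
- slot_2 (a point): middle of the floor of the 35 mm slot of the board (second); axes as the board's, the slot runs along y. The slot is 10 mm deep
- slot_3 (a point): middle of the floor of the 41 mm slot of the board (third); axes as the board's, the slot runs along y. The slot is 10 mm deep
- slot_4 (a point): middle of the floor of the 47 mm slot of the board (widest); axes as the board's, the slot runs along y. The slot is 10 mm deep
- blank_a: walnut handle blank, a plain loose bar 110 mm long (its y), 30 mm high (its z); its width (its x) is one of 26, 32, 38 and 44 mm, no two blanks alike, not marked: it is found by trying it in the board. 50 to 100 g. Origin at its centre, so 15 mm above what it lies on. It starts lying on the keeper's base, under the cover. Absent in some runs
- blank_b: walnut handle blank, a plain loose bar 110 mm long (its y), 30 mm high (its z); its width (its x) is one of 26, 32, 38 and 44 mm, no two blanks alike, not marked: it is found by trying it in the board. 50 to 100 g. Origin at its centre, so 15 mm above what it lies on. It starts lying on the keeper's base, under the cover. Absent in some runs
- blank_c: walnut handle blank, a plain loose bar 110 mm long (its y), 30 mm high (its z); its width (its x) is one of 26, 32, 38 and 44 mm, no two blanks alike, not marked: it is found by trying it in the board. 50 to 100 g. Origin at its centre, so 15 mm above what it lies on. It starts lying on the keeper's base, under the cover. Absent in some runs
- blank_d: walnut handle blank, a plain loose bar 110 mm long (its y), 30 mm high (its z); its width (its x) is one of 26, 32, 38 and 44 mm, no two blanks alike, not marked: it is found by trying it in the board. 50 to 100 g. Origin at its centre, so 15 mm above what it lies on. It starts lying on the keeper's base, under the cover. Absent in some runs
- ruler: loose steel ruler 150 x 26 x 4 mm lying between the task's things; origin under its middle, x along it; leave it alone
- knife: loose sheathed whittling knife 145 mm long, 20 mm wide, 15 mm high, lying between the task's things; origin under it, x along it; leave it alone
- candle: loose candle in a white pot, 42 mm across, 35 mm high, between the task's things; origin under its middle; leave it alone
- tin: loose round aluminium wax tin, 40 mm across, 22 mm high, between the task's things; origin under its middle; leave it alone

How it is judged:
By the outcome, as a careful person would: the job done as asked, in the order asked, and still so for the second after the job is handed in, with the robot touching nothing.
Of blank_a, blank_b, blank_c, blank_d only 2 to 4 are there at a start; the rules pass over those that are not, and their reading is None.
At some moment in a run one of blank_a, blank_b, blank_c, blank_d may be knocked a few centimetres aside while the robot is not near it.
It also fails if it takes over 210 s, if anything falls off the work surface, if the arm or the gripper's body presses on something with over 40 N, if the wrist force passes 120 N, or if a joint passes its speed limit or range.

ROBOT

A 6-joint arm with a two-finger parallel gripper is mounted at the origin on the work surface. World frame = base frame: x ahead of the robot, y to its left, z up, the work surface at z = 0. Lengths are in mm, angles in rad, forces in N, time in s.
With the tool pointing down it reaches from about 350 to 775 mm from the base axis. Payload 7.3 kg.
Tool frame: the origin (TCP) lies midway between the tips of the shut fingers; the grasp point (between the pads) lies 19 mm behind it; z points along the fingers, y is the line along which they close (so a half turn about z gives the same grasp; the last joint's range is limited). The gripper opens to 92 mm and grips with 3 to 60 N. Pads are 19 mm wide; open, the fingers measure 130 mm over their backs; the gripper's body (75 mm by 190 mm) begins 47 mm behind the grasp point.
Start: joints at [-1.347, 0.342, 1.524, -0, 1.275, -0.146], TCP at [189.774, -489.525, 189.441] pointing down, gripper open.
Joint ranges: [-2.53, 2.53], [-0.77, 2.02], [0.04, 2.7], [-1, 4.14], [0.28, 2.66], [-3.11, 3.11]. Speed limits (rad/s): [2.57, 2.57, 3.14, 3.14, 3.14, 3.14].

INTERFACE

Orientations are given as [roll, pitch, yaw] about the fixed x, y, z axes, in that order (R = Rz(yaw) Ry(pitch) Rx(roll)).
In Python, from plant import bot gives the robot as it stands.
- The arm moves only by the tool jog_arm, never from a script. Its arguments are lists of equal length, an entry for each row: "dp": the shift along the tool's x, y, z in m, a list of three; "twist": the turn about the tool's z in degrees. A call has 1 to 10 rows; each row shifts and turns the commanded pose from where the row before left it, along the tool's axes as they then stand; what a row does not reach is not made up. A row lasts 1/8 s, in which the tool goes at most 62.5 mm and 10.7 degrees, less where a joint would pass 70% of its speed; a pose out of reach is approached as far as the arm can. A call is refused whole if a number of a shift passes 0.0625 or a number of a turn 10.7, either way. A call with a gripper value outside its range is refused whole. "jaw" is the finger opening in m, from 0 to 0.0918, set as the call begins (left out, the last holds). The fingers move at their own pace and stop on an object; the grip force is fixed at half the most. Time passes only in rows, so rows that do not move let the fingers close. It gives the time, the measured TCP pose, the force, the opening and the grip force at its end, in the units of the state.
- bot.get_obs(): the state, without advancing time (a new reading comes with each control period).
- bot.capture(name): name is "scene" or "side" or "wrist"; returns the picture (480x640x3 uint8, blue, green, red); there is no depth.
- bot.camera_params(name): a dict with "fx", "fy", "cx", "cy" (pixels), "R" (3x3) and "t" (3): a world point X has camera coordinates R X + t. Camera axes: x right, y down, z forward; pixel columns grow to the right and rows downward; lengths in mm; the calibration is good to about 2 mm. A picture is of the moment at which its call begins: read the wrist's pose just before it. camera_params takes no time and is no camera call; for the wrist camera it gives the pose at the moment of the call.
- bot.close_job(): hands the job in; it is judged then, once.
Trained networks look in the newest picture that a camera, given by its name, has taken for a name from the list of things; names that differ only in an ending like _2 or _b are one class to them, and where a whole thing is asked for, a point or a joint stands for the part that bears it (a point fixed in the world has none). Each returns a list of dicts, best first, with "confidence" (0 to 1); they miss things now and then, are a little off and sometimes report something else, mostly with a low value. They report only what shows in the picture. A call takes as long as a camera call.
- bot.find_in(camera, label): "bbox" ([centre column, centre row, width, height] in pixels, round what is visible of it).
- bot.masks_of(camera, label): "pixels" (480x640 bool, what is visible of it) and "bbox" ([centre column, centre row, width, height] in pixels, round what is visible of it).
The state is a dict: "time": time; "joint_positions": joint angles; "dq": joint speeds; "tau": joint torques, N m; "tool_pos": TCP position; "tcp_rot": TCP orientation; "contact_force": force on the tool from outside, world axes, zero at the start; "moment": the same for the moment, N m; "grip_width": finger opening in mm; "finger_force": force on a finger pad.
Only numpy, scipy, OpenCV 4.12 (cv2) and the standard library are available. Lean on these libraries where they do the work, as an engineer would, in place of code of your own. Each camera call takes 0.05 s, during which the arm holds its last target. There are 200 camera calls.

## Working session

There is one attempt and no reset: what is moved stays moved. The work goes in short steps, Python scripts to look and compute and a tool call to move; the robot and the scene stay as the last step left them, time stands still between calls to the robot, and variables do not carry over. Pictures are saved under pics/ and viewed, at most 14 in all, crops included, and the job is handed in when it is done.

Besides the shell and the picture viewer there is one more tool, called after "Request:" as name(argument=value, ...) on one line, values as JSON. jog_arm: Moves the arm, as the interface text tells. Its arguments: {"type":"object","properties":{"dp":{"type":"array"},"twist":{"type":"array"},"jaw":{"type":"number"}},"required":["dp","twist"]}

```bash
ls; mkdir -p pics; python3 - <<'E'
from plant import bot
import cv2
o=bot.get_obs();print({k:o[k] for k in('time','tool_pos','tcp_rot','grip_width','contact_force')})
for c in('scene','side'):
    im=bot.capture(c);cv2.imwrite(f'pics/{c}0.png',im)
    p=bot.camera_params(c);print(c,p)
    for l in('base','cover','cover_fin','vent','mat','board','blank_a','ruler','knife','candle','tin'):
        print(l,[(round(d['confidence'],2),[round(float(x)) for x in d['bbox']]) for d in bot.find_in(c,l)][:5])
E
```

```text
pics
{'time': 0.0, 'tool_pos': array([ 189.66599216, -489.05439079,  188.73528568]), 'tcp_rot': array([-3.14006139e+00, -2.39234467e-04,  3.69787749e-01]), 'grip_width': 92.28680917684164, 'contact_force': array([0.07635005, 0.45911881, 0.08919714])}
scene {'fx': 498.3743192796938, 'fy': 498.3743192796938, 'cx': 322.3904517732403, 'cy': 242.2136836921458, 'R': array([[-0.01862789,  0.99982443,  0.00202952],
       [ 0.76475312,  0.01555576, -0.64413561],
       [-0.64405408, -0.01044681, -0.76490862]]), 't': array([  10.41376861, -366.72758101, 1298.10253075])}
base [(0.77, [315, 269, 105, 128]), (0.57, [175, 269, 96, 116])]
cover [(0.64, [316, 256, 91, 146])]
cover_fin [(0.56, [316, 255, 91, 144])]
vent []
mat [(0.76, [472, 282, 111, 135])]
board [(0.58, [175, 270, 99, 117]), (0.26, [394, 242, 13, 60])]
blank_a [(0.42, [403, 319, 29, 35])]
ruler [(0.9, [394, 244, 13, 58]), (0.2, [316, 254, 95, 145])]
knife [(0.94, [257, 238, 18, 59])]
candle [(0.84, [403, 321, 32, 35])]
tin [(0.8, [244, 325, 24, 26]), (0.52, [174, 268, 96, 121])]
side {'fx': 469.4894797936273, 'fy': 469.4894797936273, 'cx': 317.2897166196428, 'cy': 238.60339652474607, 'R': array([[-0.99240707, -0.1229914 , -0.00115221],
       [-0.08187527,  0.66757727, -0.74002502],
       [ 0.0917859 , -0.73431172, -0.67257835]]), 't': array([549.56412077, 122.09536323, 832.57832166])}
base [(0.86, [329, 308, 177, 31])]
cover [(0.84, [327, 262, 173, 95]), (0.55, [329, 308, 177, 28]), (0.54, [244, 322, 31, 32]), (0.49, [334, 189, 124, 43]), (0.36, [286, 415, 223, 130])]
cover_fin [(0.77, [330, 262, 175, 93]), (0.33, [335, 190, 123, 50])]
vent [(0.59, [280, 233, 13, 32])]
mat [(0.98, [288, 414, 219, 132])]
board [(0.83, [334, 191, 122, 45])]
blank_a []
ruler [(0.67, [358, 343, 91, 23])]
knife []
candle [(0.72, [245, 323, 25, 31])]
tin []
```

```bash
python3 - <<'E'
import cv2
a=cv2.imread('pics/scene0.png')[170:360,100:560];cv2.imwrite('pics/s1.png',cv2.resize(a,(800,330),interpolation=cv2.INTER_CUBIC))
E
```

```text
(no output)
```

View pics/s1.png

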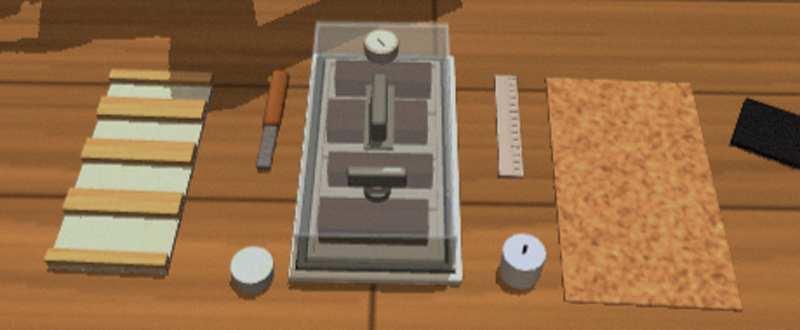

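View pics/side0.png

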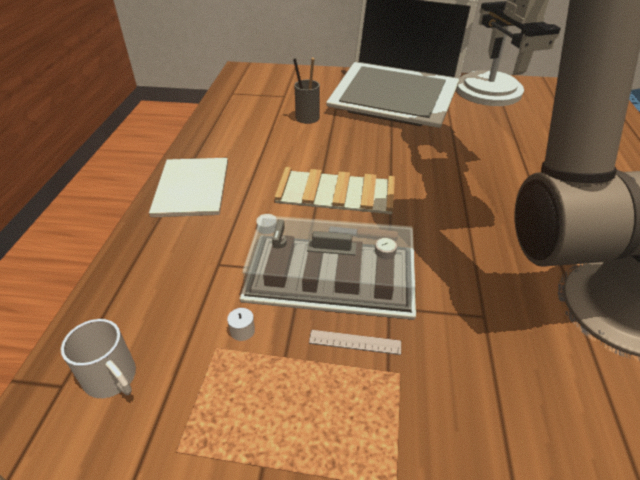

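```bash
cat > h.py <<'E'
from plant import bot
import cv2, numpy as np
def proj(c,X,p=None):
    p=p or bot.camera_params(c); q=np.atleast_2d(X)@p['R'].T+p['t']
    return np.c_[p['fx']*q[:,0]/q[:,2]+p['cx'],p['fy']*q[:,1]/q[:,2]+p['cy']]
def back(c,uv,z,p=None):
    p=p or bot.camera_params(c); uv=np.atleast_2d(np.asarray(uv,float))
    d=np.c_[(uv[:,0]-p['cx'])/p['fx'],(uv[:,1]-p['cy'])/p['fy'],np.ones(len(uv))]@p['R']
    o=-p['R'].T@p['t']; return o+d*((z-o[2])/d[:,2])[:,None]
def rect(c,l,z,p=None,k=0):
    m=bot.masks_of(c,l)
    if len(m)<=k: return None
    v,u=np.nonzero(m[k]['pixels']); w=back(c,np.c_[u,v],z,p)[:,:2].astype(np.float32)
    r=cv2.minAreaRect(w); return round(m[k]['confidence'],2),np.round(r[0],1),np.round(r[1],1),round(r[2],1)
def st():
    o=bot.get_obs(); print(round(o['time'],2),np.round(o['tool_pos'],1),np.round(o['tcp_rot'],4),'F',np.round(o['contact_force'],1),'w',round(o['grip_width'],1)); return o
def delta(X,yaw=None):
    "shift in tool axes (m) to world TCP X, and twist in deg; shift assumes current yaw kept"
    o=bot.get_obs(); y=o['tcp_rot'][2]; d=np.asarray(X,float)-o['tool_pos']
    c,s=np.cos(y),np.sin(y)
    print('dp total m',np.round(np.array([c*d[0]+s*d[1], s*d[0]-c*d[1], -d[2]])/1000,4), 'twist',None if yaw is None else np.round(-np.degrees(yaw-y),2))
E
python3 - <<'E'
from h import *
for c in('scene','side'):
    bot.capture(c)
    for l,z in(('base',12),('mat',4),('board',18),('ruler',4),('knife',8),('tin',11),('candle',17)): print(c,l,rect(c,l,z))
p=bot.camera_params('wrist');print(-p['R'].T@p['t'],p['R']);st()
E
```

```text
scene base (0.77, array([614. ,  42.4]), array([136. , 280.5]), 52.1)
scene mat (0.76, array([556.1, 264.9]), array([173.6, 299.8]), 88.0)
scene board (0.6, array([502.9, -10. ]), array([355.6, 166.7]), 0.6)
scene ruler (0.71, array([491. , -11.6]), array([362.4, 169.1]), 0.1)
scene knife (0.88, array([ 477.2, -131.7]), array([ 23.4, 146.4]), 87.7)
scene tin (0.7, array([ 676.7, -130.6]), array([52.4, 41. ]), 7.7)
scene candle (0.98, array([665.4, 135.4]), array([40.8, 63.6]), 74.3)
side base (0.92, array([529.8,  68.1]), array([307.8,  36.8]), 2.2)
side mat (0.83, array([554.1, 263.9]), array([175.2, 300.8]), 87.9)
side board (0.65, array([ 545.1, -264.7]), array([144.1, 261.6]), 88.6)
side ruler (0.64, array([475.5, 134.2]), array([ 28. , 149.6]), 88.7)
side knife (0.51, array([ 546.8, -278.3]), array([147.6, 266.9]), 88.4)
side tin None
side candle (0.97, array([666.2, 131.1]), array([42.9, 69.6]), 19.2)
[ 253.24564136 -465.94229762  383.16723579] [[ 3.61320206e-01 -9.32441747e-01  3.10864815e-04]
 [-9.02397672e-01 -3.49594172e-01  2.51917362e-01]
 [-2.34789589e-01 -9.13033570e-02 -9.67748700e-01]]
2.0 [ 189.8 -489.5  189.4] [3.1415 0.     0.3698] F [-0.  -0.4 -0.3] w 91.3
```

```bash
python3 - <<'E'
from h import *
delta([530,-68,400],np.pi/2)
print(back('scene',[[315,269]],12))
E
```

```text
dp total m [ 0.4696 -0.2701 -0.2106] twist -68.81
[[555.38483811 -13.90632622  12.        ]]
```

Request:
jog_arm(dp=[[0.0469,-0.027,-0.021],[0.0469,-0.027,-0.021],[0.0469,-0.027,-0.021],[0.0469,-0.027,-0.021],[0.0469,-0.027,-0.021],[0.0469,-0.027,-0.021],[0.0469,-0.027,-0.021],[0.0469,-0.027,-0.021],[0.0469,-0.027,-0.021],[0.0469,-0.027,-0.021]], twist=[0,0,0,0,0,0,0,0,0,0])

```text
time: 3.25
tool_pos: [530.3, -66.7, 400.3]
tcp_rot: [3.141, -0.0, 0.37]
contact_force: [0.4, -0.9, -0.6]
grip_width: 91.6
finger_force: 0.0
```

Request:
jog_arm(dp=[[0,0,0],[0,0,0],[0,0,0],[0,0,0],[0,0,0],[0,0,0],[0,0,0],[0,0,0],[0,0,0]], twist=[-8.6,-8.6,-8.6,-8.6,-8.6,-8.6,-8.6,-8.6,0])

```text
time: 4.38
tool_pos: [529.5, -68.2, 399.4]
tcp_rot: [3.142, 0.0, 1.569]
contact_force: [0.1, 0.0, 0.5]
grip_width: 91.8
finger_force: 0.0
```

```bash
python3 - <<'E'
from h import *
st(); im=bot.capture('wrist'); cv2.imwrite('pics/w1.png',im)
p=bot.camera_params('wrist');print(-p['R'].T@p['t'],p['fx'])
for l,z in(('base',12),('cover',74),('cover_fin',94),('vent',100),('mat',4),('board',18),('ruler',4),('knife',8),('blank_a',42)):
  print(l,[rect('wrist',l,z,k=k) for k in range(2)])
E
```

```text
4.38 [529.5 -68.2 399.4] [3.1416e+00 1.0000e-04 1.5693e+00] F [0.1 0.  0.5] w 91.8
[530.21198736  -1.54605345 593.11406791] 385.0212141062616
base [(0.75, array([414.7,  72.5]), array([ 2.6, 72.1]), 89.8), None]
cover [(0.85, array([530.5, -12.2]), array([291.6, 153.9]), 0.2), (0.7, array([ 543.5, -244.5]), array([113.1, 236.6]), 88.2)]
cover_fin [(0.75, array([ 543.3, -232.5]), array([107.8, 226.3]), 86.5), (0.67, array([529.9, -12. ]), array([279.3, 146.4]), 0.2)]
vent [(0.7, array([623.9, -11.8]), array([55.8, 17.3]), 89.9), None]
mat [(0.86, array([551.9, 178.9]), array([ 17. , 297.6]), 90.0), None]
board [(0.85, array([ 545.9, -266.7]), array([121.1, 261. ]), 86.2), None]
ruler [(0.75, array([475.8, 132.2]), array([ 28.2, 149.6]), 88.5), None]
knife [(0.91, array([ 475.6, -135.2]), array([ 20.9, 138.9]), 87.5), None]
blank_a [None, None]
```

View pics/w1.png

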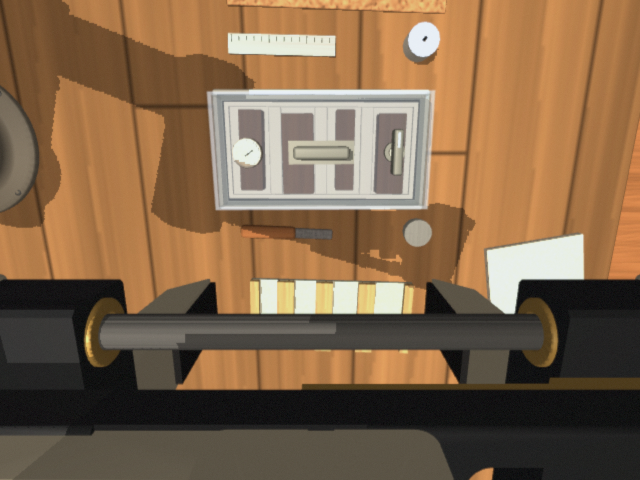

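Request:
jog_arm(dp=[[0.014,0.024,0.03],[0.014,0.024,0.04],[0.014,0.024,0.05],[0.014,0.0235,0.05],[0,0,0.05],[0,0,0.04],[0,0,0.03],[0,0,0.021],[0,0,0]], twist=[0,0,0,0,0,0,0,0,0], jaw=0.05)

```text
time: 6.45
tool_pos: [623.8, -12.1, 86.6]
tcp_rot: [-3.138, -0.0, 1.571]
contact_force: [1.0, -0.1, -0.1]
grip_width: 49.7
finger_force: 0.0
```

Request:
jog_arm(dp=[[0,0,0],[0,0,0],[0,0,0],[0,0,0],[0,0,0],[0,0,0]], twist=[0,0,0,0,0,0], jaw=0)

```text
time: 7.2
tool_pos: [625.0, -12.3, 88.4]
tcp_rot: [-3.142, 0.0, 1.571]
contact_force: [0.2, 0.8, 0.1]
grip_width: 1.0
finger_force: 0.0
```

```bash
python3 - <<'E'
from h import *
st(); a=bot.capture('wrist'); b=bot.capture('side')
cv2.imwrite('pics/w2.png',np.hstack([cv2.resize(a,(480,360)),cv2.resize(b[170:330,220:440],None,fx=1.45,fy=2.25)]))
E
```

```text
7.2 [625.  -12.3  88.4] [-3.1416e+00  1.0000e-04  1.5706e+00] F [0.2 0.8 0.1] w 1.0
```

View pics/w2.png

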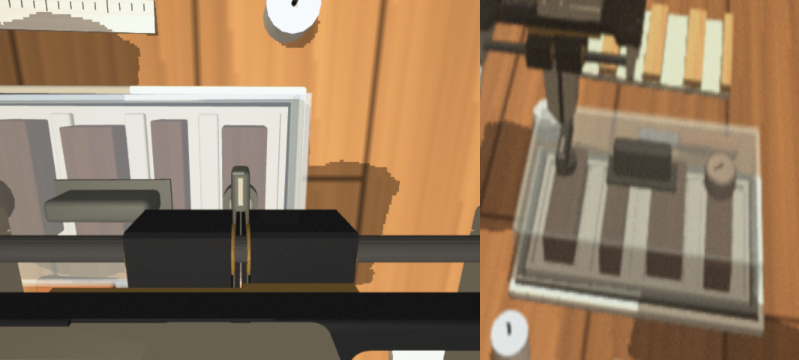

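```bash
python3 - <<'E'
from h import *
P=np.array([[625,16,109],[625,16,87],[625,-12,109],[625,-12,88],[625,-40,109],[565,4,106]])
for c in('wrist','side'):
    a=bot.capture(c); uv=proj(c,P); print(uv.round())
    x,y=uv[3].astype(int); 
    if c=='side':
        cr=cv2.resize(a[180:290,220:340],None,fx=5,fy=5,interpolation=cv2.INTER_CUBIC)
        for i,(u,v) in enumerate(uv): cv2.circle(cr,(int((u-220)*5),int((v-180)*5)),4,[(0,0,255),(0,255,0),(255,0,0),(0,255,255),(255,0,255),(255,255,0)][i],1)
        cv2.imwrite('pics/s3.png',cr)
E
```

```text
[[319. 230.]
 [320. 221.]
 [319. 287.]
 [320. 273.]
 [320. 340.]
 [193. 253.]]
[[275. 239.]
 [276. 248.]
 [278. 229.]
 [279. 237.]
 [281. 218.]
 [310. 239.]]
```

View pics/s3.png

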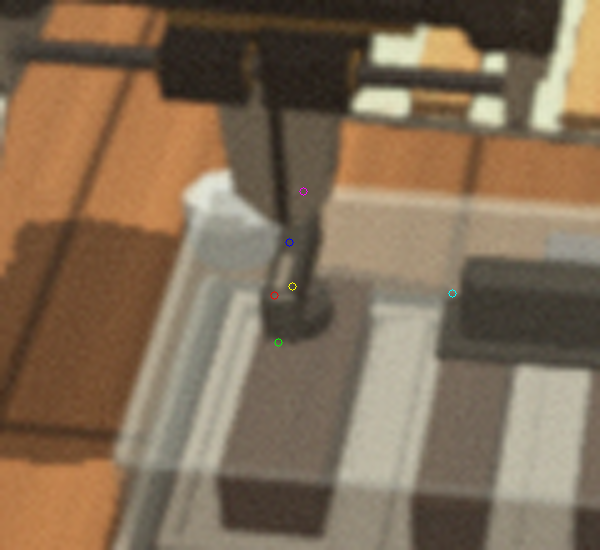

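Request:
jog_arm(dp=[[0,0,0],[0,0,0],[0,0,0],[0,0,0]], twist=[0,0,0,0], jaw=0.05)

```text
time: 7.9
tool_pos: [625.0, -12.3, 88.4]
tcp_rot: [3.142, 0.0, 1.571]
contact_force: [0.3, -0.3, 0.4]
grip_width: 35.7
finger_force: 0.0
```

```bash
python3 - <<'E'
from h import *
st()
a=bot.capture('side');b=bot.capture('scene')
print(proj('scene',[[625,-12,88]]))
cv2.imwrite('pics/s4.png',np.hstack([cv2.resize(a[180:280,220:340],(480,400),interpolation=cv2.INTER_CUBIC),cv2.resize(b[180:330,260:380],(320,400),interpolation=cv2.INTER_CUBIC)]))
E
```

```text
7.9 [625.  -12.3  88.4] [3.1416e+00 1.0000e-04 1.5706e+00] F [ 0.3 -0.3  0.4] w 35.7
[[314.54048992 274.92547878]]
```

View pics/s4.png

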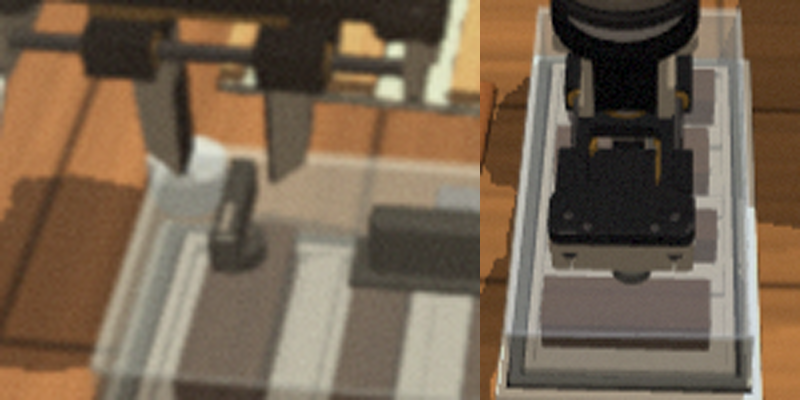

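Request:
jog_arm(dp=[[0,0,0.004],[0,0,0.004],[0,0,0.002],[0,0,0]], twist=[0,0,0,0])

```text
time: 8.5
tool_pos: [624.8, -12.3, 78.1]
tcp_rot: [-3.141, -0.0, 1.571]
contact_force: [0.4, -0.7, 0.4]
grip_width: 49.8
finger_force: 0.0
```

```bash
python3 - <<'E'
from h import *
st()
p=bot.camera_params('wrist')
print('cam',-p['R'].T@p['t'])
a=bot.capture('side');b=bot.capture('scene');w=bot.capture('wrist')
for l in('cover','vent','base'):
  for c in('side','scene'):
    print(c,l,[(round(d['confidence'],2),[round(float(x)) for x in d['bbox']]) for d in bot.find_in(c,l)][:2])
print(proj('side',[[625-145,-12-76,74],[625-145-95,-12,12]]))
S=[[675,-88,z] for z in(74,)]+[[385,-88,74],[385,64,74],[675,64,74],[675,64,12],[385,64,12]]
for c,im in(('side',a),('scene',b),('wrist',w)):
    uv=proj(c,S)
    for u,v in uv: cv2.circle(im,(int(u),int(v)),2,(0,0,255),1)
    for u,v in proj(c,[[625,-12,z] for z in(78,154)]+[[625,-12+94,78],[625,16,109]]): cv2.circle(im,(int(u),int(v)),2,(0,255,0),1)
cv2.imwrite('pics/s5.png',np.hstack([cv2.resize(a[170:330,220:440],(440,320)),cv2.resize(b[170:350,240:400],(356,400))[:320]]))
cv2.imwrite('pics/w5.png',w)
E
```

```text
8.5 [624.8 -12.3  78.1] [-3.1411 -0.      1.5705] F [ 0.4 -0.7  0.4] w 49.8
cam [625.47507046  54.40736099 271.82182244]
side cover [(0.74, [328, 261, 171, 98]), (0.52, [357, 343, 94, 26])]
scene cover [(0.91, [316, 257, 91, 147])]
side vent [(0.72, [279, 233, 9, 27])]
scene vent []
side base [(0.97, [330, 308, 176, 32])]
scene base [(0.6, [315, 269, 101, 130])]
[[361.49924576 222.42854228]
 [408.60311965 278.42695103]]
```

View pics/s5.png

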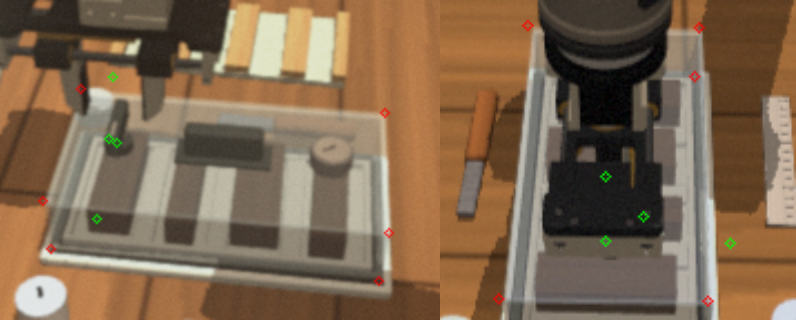

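Request:
jog_arm(dp=[[0,0,0],[0,0,0],[0,0,0],[0,0,0],[0,0,0],[0,0,0]], twist=[0,0,0,0,0,0], jaw=0.02)

```text
time: 9.7
tool_pos: [625.0, -12.3, 78.4]
tcp_rot: [-3.142, 0.0, 1.571]
contact_force: [0.8, 0.4, 0.4]
grip_width: 20.1
finger_force: 0.0
```

```bash
python3 - <<'E'
from h import *
st()
print(proj('scene',[[720,-12,154],[720,-12,185],[625,-12,109]]))
print(proj('side',[[625,-12,109],[625,-12,78]]))
E
```

```text
9.7 [625.  -12.3  78.4] [-3.1416e+00  1.0000e-04  1.5706e+00] F [0.8 0.4 0.4] w 20.1
[[312.18000565 300.97942067]
 [311.87588409 288.62997416]
 [314.41141024 267.27333603]]
[[277.85112545 228.50751615]
 [278.84257773 241.48283733]]
```

View pics/w5.png

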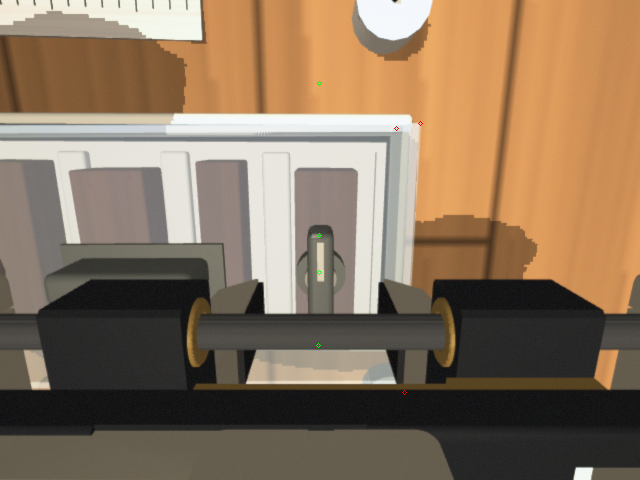

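Request:
jog_arm(dp=[[0,0,0],[0,0,0.003],[0,0,0.005],[0,0,0.005],[0,0,0.005],[0,0,0]], twist=[0,0,0,0,0,0], jaw=0.04)

```text
time: 10.45
tool_pos: [624.6, -12.3, 59.8]
tcp_rot: [-3.141, -0.0, 1.571]
contact_force: [0.4, 0.5, 0.5]
grip_width: 39.8
finger_force: 0.0
```

Request:
jog_arm(dp=[[0,0,0],[0,0,0],[0,0,0],[0,0,0],[0,0,0],[0,0,0]], twist=[0,0,0,0,0,0], jaw=0)

```text
time: 11.2
tool_pos: [625.0, -12.3, 60.6]
tcp_rot: [3.141, 0.0, 1.571]
contact_force: [-1.4, -0.5, 2.5]
grip_width: 11.9
finger_force: 30.0
```

Request:
jog_arm(dp=[[0,0,0],[0,0,0],[0,0,0],[0,0,0],[0,0,0],[0,0,0],[0,0,0],[0,0,0],[0,0,0],[0,0,0]], twist=[-10,-10,-10,-10,-10,-10,-10,-10,-10,-1])

```text
time: 12.45
tool_pos: [625.7, -11.7, 60.6]
tcp_rot: [3.141, 0.002, -3.125]
contact_force: [1.5, 1.9, 0.3]
grip_width: 11.6
finger_force: 30.1
```

```bash
python3 - <<'E'
from h import *
o=st();print(np.round(o['moment'],2), np.round(o['joint_positions'],2),o['finger_force'])
E
```

```text
12.45 [625.7 -11.7  60.6] [ 3.1409e+00  1.6000e-03 -3.1254e+00] F [1.5 1.9 0.3] w 11.6
[ 0.56 -0.5  -0.25] [-0.14  0.64  1.4   0.    1.1  -1.73] 30.083847641944885
```

Request:
jog_arm(dp=[[0,0,0],[0,0,0],[0,0,0],[0,0,-0.02],[0,0,-0.02],[0.03,0,0],[0.035,0,0],[0.03,0,0.005],[0,0,0.02],[0,0,0.02]], twist=[0,0,0,0,0,1,0,0,0,0], jaw=0.05)

```text
time: 13.7
tool_pos: [529.9, -13.0, 55.4]
tcp_rot: [-3.141, 0.001, 3.141]
contact_force: [-0.2, -0.6, -0.6]
grip_width: 50.2
finger_force: 0.0
```

Request:
jog_arm(dp=[[0,0,0],[0,0,0],[0,0,0],[0,0,0],[0,0,0],[0,0,0]], twist=[0,0,0,0,0,0], jaw=0)

```text
time: 14.45
tool_pos: [530.5, -12.6, 56.0]
tcp_rot: [3.142, 0.001, 3.141]
contact_force: [-0.2, 2.3, 5.9]
grip_width: 15.6
finger_force: 30.0
```

```bash
python3 - <<'E'
from h import *
st(); a=bot.capture('side')
for l,z in(('mat',4),('cover',74)): print(l,rect('side',l,z))
cv2.imwrite('pics/s6.png',cv2.resize(a[170:330,220:440],(660,480)))
E
```

```text
14.45 [530.5 -12.6  56. ] [3.1416e+00 1.3000e-03 3.1414e+00] F [-0.2  2.3  5.9] w 15.6
mat (0.83, array([553.4, 264.2]), array([174.4, 302.8]), 88.2)
cover (0.72, array([528. ,  12.7]), array([208. , 292.2]), 90.0)
```

View pics/s6.png

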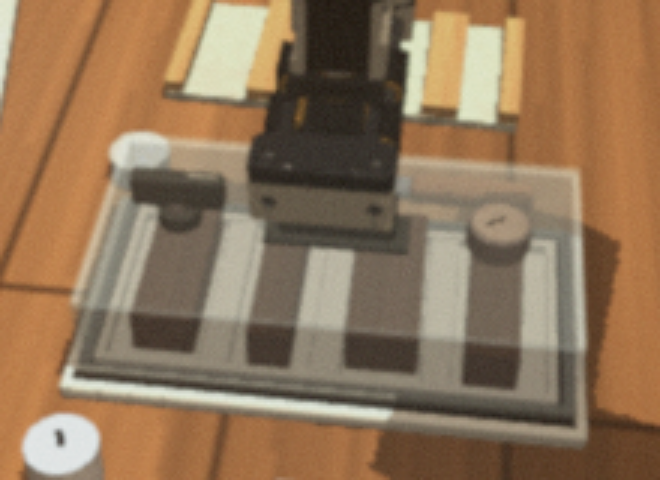

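Request:
jog_arm(dp=[[0,0,-0.003],[0,0,-0.005],[0,0,-0.01],[0,0,-0.015],[0,0,-0.018],[0,0,-0.018],[0,0,-0.016],[0,0,-0.01],[0,0,-0.005],[0,0,0]], twist=[0,0,0,0,0,0,0,0,0,0])

```text
time: 15.85
tool_pos: [530.0, -12.8, 155.5]
tcp_rot: [-3.141, 0.0, 3.141]
contact_force: [-0.4, -0.1, -4.8]
grip_width: 15.8
finger_force: 30.0
```

Request:
jog_arm(dp=[[0,0.01,0],[-0.0035,0.025,0],[-0.004,0.037,0],[-0.004,0.04,0],[-0.004,0.04,0],[-0.004,0.04,0],[-0.004,0.037,0],[0,0.025,0],[0,0.017,0],[0,0.006,0]], twist=[0,0,0.4,0.5,0.5,0.5,0,0,0,0])

```text
time: 17.1
tool_pos: [557.8, 264.7, 154.8]
tcp_rot: [-3.141, -0.001, 3.109]
contact_force: [0.5, -0.3, -5.5]
grip_width: 15.5
finger_force: 30.0
```

```bash
python3 - <<'E'
from h import *
st();delta([554,264,48],np.pi-.033); bot.capture('scene'); print(rect('scene','mat',4)); bot.capture('side');print(rect('side','mat',4))
E
```

```text
17.1 [557.8 264.7 154.8] [-3.1411e+00 -9.0000e-04  3.1093e+00] F [ 0.5 -0.3 -5.5] w 15.5
dp total m [ 0.0038 -0.0008  0.1068] twist 0.04
(0.94, array([556.5, 265.1]), array([170.4, 299.9]), 88.0)
(0.95, array([555.8, 320.2]), array([ 62.4, 300.1]), 88.1)
```

Request:
jog_arm(dp=[[0.003,0,0.01],[0,0,0.02],[0,0,0.02],[0,0,0.02],[0,0,0.015],[0,0,0.01],[0,0,0.006],[0,0,0.003],[0,0,0.002],[0,0,0]], twist=[0,0,0,0,0,0,0,0,0,0])

```text
time: 18.55
tool_pos: [555.4, 264.0, 49.6]
tcp_rot: [3.142, 0.0, 3.108]
contact_force: [0.7, -0.4, -4.7]
grip_width: 15.5
finger_force: 30.0
```

```bash
python3 - <<'E'
from h import *
st();bot.capture('side');print(rect('side','mat',4),rect('side','cover',66))
bot.capture('scene')
for l in('blank_a',): print([(round(d['confidence'],2),np.round(back('scene',d['bbox'][:2],36),0)) for d in bot.find_in('scene',l)])
E
```

```text
18.55 [555.4 264.   49.6] [3.1416e+00 4.0000e-04 3.1083e+00] F [ 0.7 -0.4 -4.7] w 15.5
(0.73, array([566.7, 345.4]), array([ 12.6, 277.2]), 88.1) (0.95, array([554.7, 275.2]), array([178.8, 291.7]), 88.1)
[(0.95, array([[574.,  -6.,  36.]])), (0.74, array([[447., -12.,  36.]])), (0.66, array([[505., -13.,  36.]]))]
```

Request:
jog_arm(dp=[[0,0,0.002],[0,0,0],[0,0,0]], twist=[0,0,0])

```text
time: 19.18
tool_pos: [555.5, 264.0, 48.1]
tcp_rot: [3.141, 0.001, 3.108]
contact_force: [-2.0, -1.1, 3.8]
grip_width: 15.7
finger_force: 30.0
```

Request:
jog_arm(dp=[[0,0,0],[0,0,0],[0,0,0],[0,0,0],[0,0,-0.02],[0,0,-0.05],[0,0,-0.05],[0,0,-0.05],[0,0,-0.05]], twist=[0,0,0,0,0,0,0,0,0], jaw=0.06)

```text
time: 20.3
tool_pos: [555.0, 263.9, 269.1]
tcp_rot: [3.142, 0.0, 3.108]
contact_force: [1.3, 0.1, -0.3]
grip_width: 60.2
finger_force: 0.0
```

Request:
jog_arm(dp=[[0.003,-0.035,0],[0.003,-0.035,0],[0.003,-0.035,0],[0.003,-0.035,0],[0.003,-0.035,0],[0.003,-0.035,0],[0.003,-0.035,0],[0.003,-0.035,0],[0,-0.035,0],[0,-0.03,0]], twist=[0,0,0,0,0,0,0,0,0,0])

```text
time: 21.55
tool_pos: [519.5, -81.3, 267.5]
tcp_rot: [-3.141, 0.0, 3.108]
contact_force: [0.4, -0.4, 1.1]
grip_width: 59.8
finger_force: 0.0
```

Request:
jog_arm(dp=[[0,0,0],[0,0,0],[0,0,0],[0,0,0],[0,0,0],[0,0,0],[0,0,0],[0,0,0],[0,0,0],[0,0,0]], twist=[10,10,10,10,10,10,10,10,8,0])

```text
time: 22.8
tool_pos: [519.7, -80.1, 267.4]
tcp_rot: [3.142, 0.0, 1.574]
contact_force: [-0.5, -0.1, 0.1]
grip_width: 60.0
finger_force: 0.0
```

```bash
python3 - <<'E'
from h import *
st(); a=bot.capture('wrist');cv2.imwrite('pics/w6.png',a)
for k in range(5): print('blank',rect('wrist','blank_a',42,k=k))
for l,z in(('base',12),('board',18),('cover',66)): print(l,rect('wrist',l,z))
bot.capture('side');print(rect('side','mat',4),rect('side','cover',66))
E
```

```text
22.8 [519.7 -80.1 267.4] [3.1416e+00 1.0000e-04 1.5736e+00] F [-0.5 -0.1  0.1] w 60.0
blank (0.91, array([624.8, -15.8]), array([108.5,  43. ]), 89.7)
blank (0.81, array([435.2, -10.2]), array([108.7,  36.9]), 89.1)
blank (0.61, array([497.5, -15.9]), array([ 44.2, 109.3]), 0.2)
blank (0.56, array([562.4, -10.7]), array([108.7,  27.6]), 89.6)
blank None
base (0.77, array([529.9, -12.1]), array([172.4, 309. ]), 89.7)
board (0.7, array([ 525.4, -261.2]), array([222.8, 111.7]), 0.1)
cover None
(0.87, array([568.2, 345.2]), array([  9.7, 274.9]), 87.9) (0.84, array([554.2, 275.9]), array([180.9, 292.1]), 88.1)
```

View pics/w6.png

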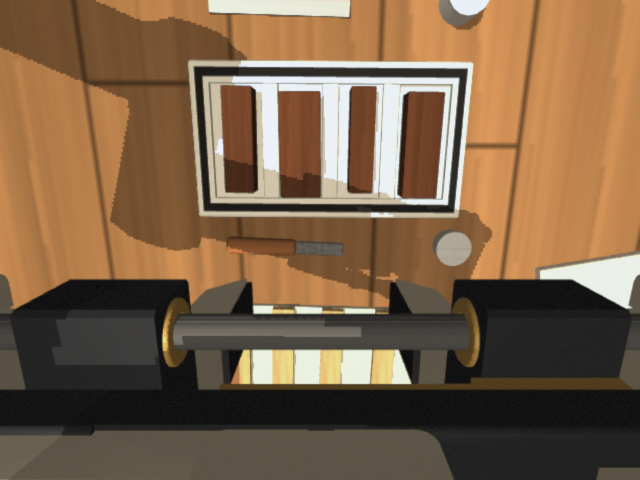

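Request:
jog_arm(dp=[[-0.03,0.0026,0.01],[-0.03,0.0026,0.01],[-0.03,0.0026,0.01],[-0.03,0.0026,0.01],[-0.03,0.0026,0.01],[-0.03,0.0026,0.015],[-0.03,0.0026,0.015],[-0.03,0.0026,0.015],[-0.025,0.0026,0.02],[0,0,0]], twist=[0,0,0,0,0,0,0,0,0,0])

```text
time: 24.65
tool_pos: [542.4, -345.9, 150.1]
tcp_rot: [-3.139, -0.002, 1.57]
contact_force: [-0.1, 0.4, 0.4]
grip_width: 60.1
finger_force: 0.0
```

```bash
python3 - <<'E'
from h import *
st(); a=bot.capture('wrist')
for k in range(2): print('board',rect('wrist','board',18,k=k))
# warp to metric top view at z=18, 2px/mm, x 400..700, y -345..-185
p=bot.camera_params('wrist')
P=np.float32([[400,-190,18],[700,-190,18],[700,-340,18],[400,-340,18]])
H=cv2.getPerspectiveTransform(np.float32(proj('wrist',P)),np.float32([[0,0],[750,0],[750,375],[0,375]]))
w=cv2.warpPerspective(a,H,(750,375));cv2.imwrite('pics/top1.png',w)
g=w.astype(int)
for y in(-215,-235,-255,-275,-295,-315):
    r=g[int((-190-y)*2.5)-3:int((-190-y)*2.5)+3].mean(0); sat=r[:,2]-r[:,0]
    s=cv2.GaussianBlur(sat.astype(np.float32)[None],(0,0),1.5)[0]; d=np.diff(s)
    pk=[i for i in range(5,744) if abs(d[i])==abs(d[i-5:i+6]).max() and abs(d[i])>4]
    print(y,[(round(400+i/2.5,1),'+' if d[i]>0 else '-') for i in pk])
E
```

```text
24.65 [ 542.4 -345.9  150.1] [-3.1385e+00 -2.2000e-03  1.5704e+00] F [-0.1  0.4  0.4] w 60.1
board (0.67, array([ 547.1, -274.3]), array([121.3, 263.3]), 88.5)
board None
-215 [(432.0, '-'), (461.2, '+'), (488.4, '-'), (516.0, '+'), (587.2, '+')]
-235 [(417.6, '+'), (431.6, '-'), (460.8, '+'), (487.6, '-'), (522.8, '+'), (550.4, '-'), (590.4, '+'), (618.4, '-'), (662.0, '+'), (665.2, '+')]
-255 [(416.8, '+'), (430.8, '-'), (460.0, '+'), (487.2, '-'), (522.4, '+'), (549.2, '-'), (562.0, '-'), (566.0, '+'), (573.2, '-'), (590.0, '+'), (617.6, '-'), (661.2, '+'), (664.8, '+')]
-275 [(416.4, '+'), (430.4, '-'), (459.6, '+'), (486.8, '-'), (521.6, '+'), (548.8, '-'), (589.6, '+'), (617.2, '-'), (660.8, '+'), (664.4, '+')]
-295 [(430.0, '-'), (436.0, '-'), (458.8, '+'), (486.0, '-'), (521.2, '+'), (548.4, '-'), (589.2, '+'), (616.4, '-'), (625.6, '-'), (660.4, '+'), (663.6, '+')]
-315 [(429.6, '-'), (434.4, '-'), (458.4, '+'), (485.6, '-'), (520.4, '+'), (547.6, '-'), (588.8, '+'), (616.0, '-'), (649.6, '-'), (659.6, '+'), (663.2, '+')]
```

View pics/top1.png

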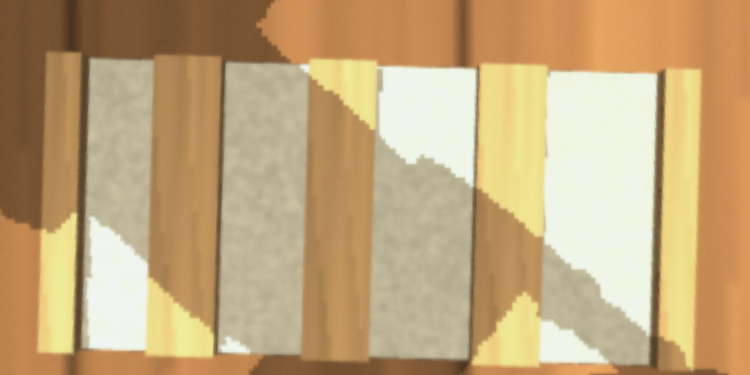

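Request:
jog_arm(dp=[[0.02,-0.011,0],[0.03,-0.011,0],[0.03,-0.011,0],[0.03,-0.011,0],[0.03,-0.011,0.01],[0.03,-0.011,0.02],[0.03,-0.011,0.02],[0.03,-0.011,0.02],[0.03,-0.011,0.02],[0,-0.011,0]], twist=[0,0,0,0,0,0,0,0,0,0], jaw=0.04)

```text
time: 26.05
tool_pos: [432.0, -82.9, 62.4]
tcp_rot: [-3.141, -0.001, 1.576]
contact_force: [-0.3, -0.5, 0.7]
grip_width: 39.8
finger_force: 0.0
```

Request:
jog_arm(dp=[[0,0,0],[0,0,0]], twist=[0,0])

```text
time: 26.3
tool_pos: [434.5, -86.3, 63.5]
tcp_rot: [3.139, 0.001, 1.572]
contact_force: [0.3, -0.3, 0.8]
grip_width: 40.0
finger_force: 0.0
```

```bash
cat >> h.py <<'E'
def top(name,x0,x1,y0,y1,z,s=2.5):
    "metric top view; x right, y up"
    o=bot.get_obs();a=bot.capture('wrist')
    P=np.float32([[x0,y1,z],[x1,y1,z],[x1,y0,z],[x0,y0,z]]);W,Hh=int((x1-x0)*s),int((y1-y0)*s)
    H=cv2.getPerspectiveTransform(np.float32(proj('wrist',P)),np.float32([[0,0],[W,0],[W,Hh],[0,Hh]]))
    w=cv2.warpPerspective(a,H,(W,Hh));cv2.imwrite(name,w);return w
E
python3 - <<'E'
from h import *
st()
w=top('pics/top2.png',380,680,-75,60,42)
for k in range(4): print('blank',rect('wrist','blank_a',42,k=k))
E
```

```text
26.3 [434.5 -86.3  63.5] [3.1386e+00 1.3000e-03 1.5716e+00] F [ 0.3 -0.3  0.8] w 40.0
blank (0.95, array([494. , -15.3]), array([109.2,  48.5]), 90.0)
blank (0.82, array([431.2, -10.1]), array([108.7,  32.5]), 89.5)
blank (0.72, array([591.4, -20.3]), array([ 28.9, 105.5]), 11.9)
blank (0.72, array([553.8, -10.1]), array([107.8,  38.9]), 89.6)
```

View pics/top2.png

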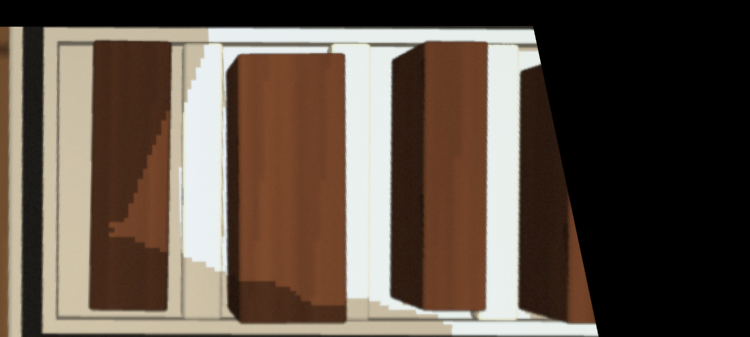

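Request:
jog_arm(dp=[[0.02,-0.001,0],[0.03,-0.0015,0],[0.026,0,0.003],[0,0,0.02],[0,0,0.02],[0,0,0.014],[0,0,0.0095],[0,0,0],[0,0,0]], twist=[0,0,0,0,0,0,0,0,0])

```text
time: 27.68
tool_pos: [430.9, -9.4, -3.7]
tcp_rot: [3.141, 0.0, 1.572]
contact_force: [0.0, -0.7, 0.5]
grip_width: 40.2
finger_force: 0.0
```

Request:
jog_arm(dp=[[0,0,0],[0,0,0],[0,0,0],[0,0,0],[0,0,0]], twist=[0,0,0,0,0], jaw=0.01)

```text
time: 28.3
tool_pos: [431.0, -9.4, -3.7]
tcp_rot: [3.14, 0.0, 1.572]
contact_force: [-0.1, -0.1, 5.6]
grip_width: 31.6
finger_force: 29.9
```

Request:
jog_arm(dp=[[0,0,-0.01],[0,0,-0.02],[0,0,-0.02],[0,0,-0.02],[0,0,0]], twist=[0,0,0,0,0])

```text
time: 28.92
tool_pos: [431.5, -9.4, 67.2]
tcp_rot: [3.139, 0.001, 1.572]
contact_force: [0.4, -0.0, -0.9]
grip_width: 31.7
finger_force: 30.0
```

Request:
jog_arm(dp=[[-0.015,0.007,0],[-0.03,0.01,0],[-0.035,0.01,0],[-0.04,0.01,0],[-0.04,0.01,0],[-0.04,0.01,0],[-0.035,0.008,0],[-0.02,0.005,0],[-0.009,0.003,0],[0,0,0]], twist=[0,0,0,0,0,0,0.5,0.5,0.5,0])

```text
time: 30.18
tool_pos: [503.2, -273.6, 65.0]
tcp_rot: [-3.14, -0.001, 1.545]
contact_force: [-0.3, -0.4, -0.9]
grip_width: 31.3
finger_force: 30.0
```

```bash
python3 - <<'E'
from h import *
st(); delta([504.2,-273,14],np.radians(88.55))
w=top('pics/top3.png',420,620,-330,-180,18,4)
bot.find_in('wrist','candle') if 0 else None
E
```

```text
30.18 [ 503.2 -273.6   65. ] [-3.1405e+00 -7.0000e-04  1.5454e+00] F [-0.3 -0.4 -0.9] w 31.3
dp total m [0.0006 0.001  0.051 ] twist -0.01
```

View pics/top3.png

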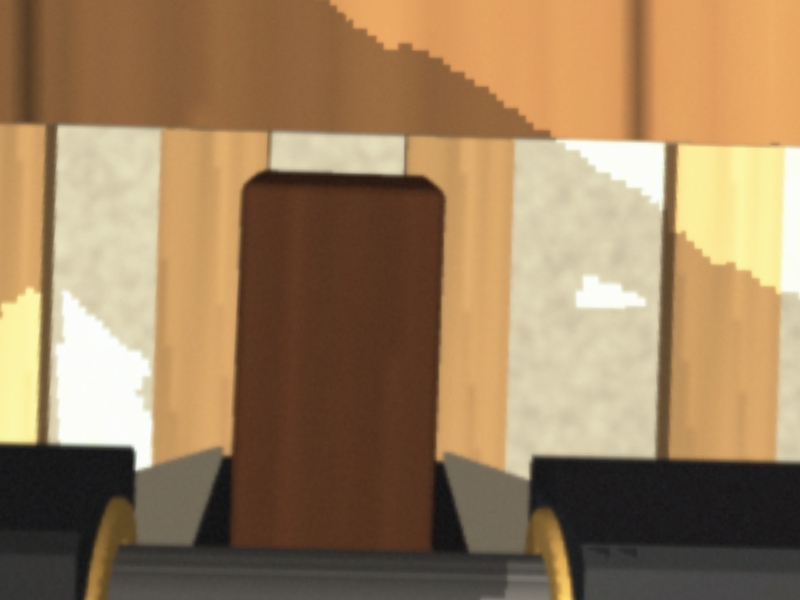

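Request:
jog_arm(dp=[[0,0,0.015],[0,0,0.015],[0,0,0.012],[0,0,0.005],[0,0,0],[0,0,0],[0,0,0]], twist=[0,0,0,0,0,0,0])

```text
time: 31.1
tool_pos: [503.9, -273.5, 19.4]
tcp_rot: [3.141, 0.001, 1.546]
contact_force: [0.0, 0.2, -1.3]
grip_width: 31.7
finger_force: 30.0
```

```bash
cat >> h.py <<'E'
def edges(w,y,x0,y1,s,thr=4,n=3):
    "x of colour edges along world y in a top view"
    i=int((y1-y)*s); r=w[i-n:i+n].astype(int).mean(0)
    out=[]
    for f in (r.mean(1),r[:,2]-r[:,0]):
        d=np.diff(cv2.GaussianBlur(f.astype(np.float32)[None],(0,0),1.5)[0])
        out.append([(round(float(x0+(j+1)/s),1),'+' if d[j]>0 else '-') for j in range(6,len(d)-6) if abs(d[j])==abs(d[j-6:j+7]).max() and abs(d[j])>thr])
    return out
E
python3 - <<'E'
from h import *
st();p=bot.camera_params('wrist');print('cam',-p['R'].T@p['t'])
w=top('pics/top4.png',420,620,-330,-180,18,4)
w2=top('pics/top4b.png',420,620,-330,-180,34,4)
for y in(-214,-216): print('slot',y,edges(w,y,420,-180,4))
w3=top('pics/top4c.png',420,620,-330,-180,64,4)
for y in(-225,-230,-240): print('top',y,edges(w3,y,420,-180,4))
cv2.imwrite('pics/t4.png',np.hstack([w[50:450,150:550],w3[50:450,150:550]]))
E
```

```text
31.1 [ 503.9 -273.5   19.4] [3.1407e+00 7.0000e-04 1.5461e+00] F [ 0.   0.2 -1.3] w 31.7
cam [ 505.93699173 -206.65831448  213.09941837]
slot -214 [[(431.8, '-'), (435.2, '+'), (460.5, '-'), (488.2, '+'), (521.0, '-'), (554.5, '+')], [(431.8, '-'), (460.5, '+'), (487.2, '-'), (554.5, '+')]]
slot -216 [[(431.5, '-'), (435.0, '+'), (460.2, '-'), (488.0, '+'), (521.0, '-'), (548.5, '+'), (556.5, '+'), (560.5, '+'), (585.2, '-')], [(431.5, '-'), (460.5, '+'), (487.2, '-'), (521.8, '+'), (548.5, '-')]]
top -225 [[(438.2, '+'), (448.8, '-'), (451.5, '+'), (470.8, '-'), (490.2, '-'), (522.0, '+'), (538.2, '+'), (562.2, '+'), (566.2, '-'), (569.2, '+'), (589.8, '+')], [(438.2, '+'), (448.8, '-'), (470.8, '+'), (490.2, '-'), (522.0, '+'), (538.2, '-'), (562.2, '-'), (566.2, '+'), (569.0, '+'), (589.8, '-')]]
top -230 [[(438.0, '+'), (448.8, '-'), (451.2, '+'), (470.5, '-'), (490.2, '-'), (521.8, '+'), (538.0, '+'), (566.2, '-'), (569.2, '+'), (589.5, '+')], [(438.0, '+'), (448.8, '-'), (470.8, '+'), (490.2, '-'), (521.8, '+'), (538.0, '-'), (566.2, '+'), (569.0, '+'), (589.5, '-')]]
top -240 [[(424.2, '-'), (437.8, '+'), (448.2, '-'), (451.0, '+'), (470.2, '-'), (489.8, '-'), (521.5, '+'), (537.8, '+'), (552.8, '+'), (555.8, '-'), (565.8, '-'), (568.8, '+'), (586.8, '+'), (589.2, '+')], [(424.2, '-'), (437.8, '+'), (448.2, '-'), (470.2, '+'), (489.8, '-'), (521.5, '+'), (537.8, '-'), (552.8, '-'), (555.8, '+'), (568.8, '+'), (589.2, '-')]]
```

View pics/t4.png

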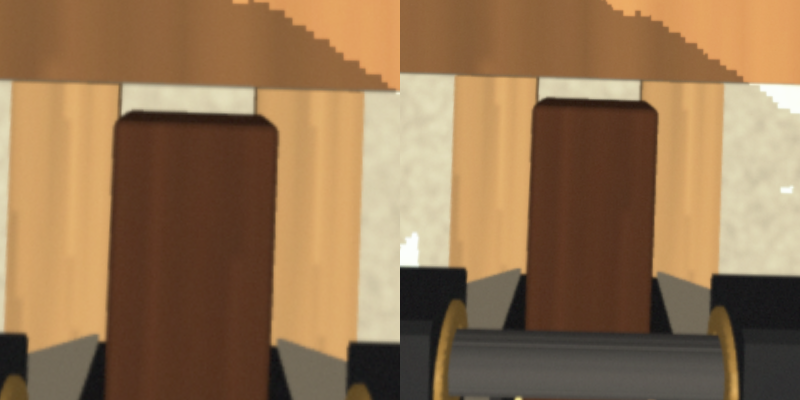

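Request:
jog_arm(dp=[[0,-0.0018,0],[0,0,0.008],[0,0,0.006],[0,0,0.003],[0,0,0.002],[0,0,0.002],[0,0,0.002],[0,0,0]], twist=[0,0,0,0,0,0,0,0])

```text
time: 32.25
tool_pos: [501.8, -273.1, -4.2]
tcp_rot: [-3.141, -0.0, 1.546]
contact_force: [-0.2, -0.2, -0.7]
grip_width: 31.2
finger_force: 30.0
```

Request:
jog_arm(dp=[[0,0,0.002],[0,0,0.001],[0,0,0]], twist=[0,0,0])

```text
time: 32.62
tool_pos: [501.8, -273.2, -7.2]
tcp_rot: [-3.141, -0.0, 1.546]
contact_force: [0.1, -1.1, -0.7]
grip_width: 31.0
finger_force: 30.0
```

Request:
jog_arm(dp=[[0,0,0],[0,0,0],[0,0,0],[0,0,-0.02],[0,0,-0.025],[0,0,-0.03]], twist=[0,0,0,0,0,0], jaw=0.042)

```text
time: 33.38
tool_pos: [501.5, -273.0, 68.4]
tcp_rot: [-3.141, -0.0, 1.546]
contact_force: [0.8, -0.5, -0.2]
grip_width: 42.1
finger_force: 0.0
```

Request:
jog_arm(dp=[[0.015,-0.001,0],[0.025,-0.001,0],[0.025,-0.001,0],[0.025,-0.001,0],[0.025,-0.001,0],[0.025,0,0],[0.025,0,0],[0.015,0,0],[0,0,0]], twist=[0,0,0,0,0,-0.7,-0.7,0,0], jaw=0.05)

```text
time: 34.5
tool_pos: [500.0, -91.6, 67.4]
tcp_rot: [-3.14, -0.0, 1.573]
contact_force: [0.2, -0.9, 0.6]
grip_width: 49.9
finger_force: 0.0
```

```bash
python3 - <<'E'
from h import *
st()
w=top('pics/t5.png',400,680,-75,60,42,2.5)
for y in(-30,-10,20): print(y,edges(w,y,400,60,2.5,6)[0])
for k in range(4): print(rect('wrist','blank_a',42,k=k))
bot.capture('scene'); print([(round(d['confidence'],2),back('scene',d['bbox'][:2],38).round()[0]) for d in bot.find_in('scene','blank_a')])
E
```

```text
34.5 [500.  -91.6  67.4] [-3.1403e+00 -4.0000e-04  1.5726e+00] F [ 0.2 -0.9  0.6] w 49.9
-30 [(404.0, '+'), (412.0, '+'), (459.6, '-'), (476.0, '-'), (520.4, '+'), (536.0, '+'), (545.2, '-'), (550.8, '+'), (576.0, '+'), (579.2, '+'), (596.8, '-'), (609.2, '+'), (646.4, '+'), (652.0, '-'), (656.8, '+'), (661.2, '-')]
-10 [(404.0, '+'), (409.6, '-'), (476.0, '-'), (520.0, '+'), (536.4, '+'), (545.6, '-'), (551.2, '+'), (576.0, '+'), (579.6, '+'), (597.2, '-'), (609.2, '+'), (646.4, '+'), (652.0, '-'), (656.8, '+'), (661.2, '-'), (673.2, '-')]
20 [(404.4, '+'), (409.6, '-'), (412.4, '+'), (460.0, '-'), (476.4, '-'), (484.8, '+'), (520.4, '+'), (545.6, '-'), (551.6, '+'), (576.4, '+'), (579.2, '+'), (597.2, '-'), (609.6, '+'), (646.8, '+'), (652.0, '-'), (656.8, '+'), (661.6, '-'), (667.2, '-')]
(0.91, array([498.2, -16.7]), array([ 44.2, 108.8]), 0.6)
(0.7, array([561.2, -12.5]), array([108.4,  31.5]), 89.5)
(0.61, array([ 484.5, -120.7]), array([ 16.1, 102.9]), 87.7)
(0.57, array([622.2, -18.2]), array([109.2,  50.9]), 89.4)
[(0.82, array([507., -15.,  38.])), (0.77, array([ 520., -270.,   38.])), (0.57, array([577.,  -3.,  38.])), (0.56, array([635., -10.,  38.]))]
```

View pics/t5.png

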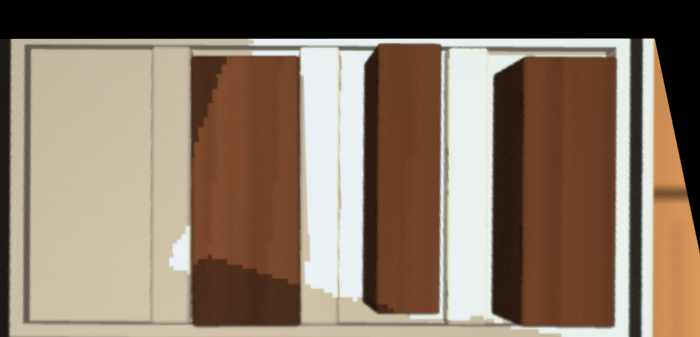

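Request:
jog_arm(dp=[[0.02,-0.001,0],[0.03,-0.0015,0],[0.0265,0,0.006],[0,0,0.02],[0,0,0.02],[0,0,0.014],[0,0,0.01],[0,0,0],[0,0,0]], twist=[0,0,0,0,0,0,0,0,0])

```text
time: 35.98
tool_pos: [498.5, -16.7, -1.7]
tcp_rot: [3.141, 0.0, 1.57]
contact_force: [-0.6, 0.1, -0.6]
grip_width: 49.8
finger_force: 0.0
```

Request:
jog_arm(dp=[[0,0,0],[0,0,0],[0,0,0],[0,0,0],[0,0,0]], twist=[0,0,0,0,0], jaw=0.01)

```text
time: 36.6
tool_pos: [498.4, -16.7, -1.6]
tcp_rot: [3.141, 0.0, 1.571]
contact_force: [-0.5, 0.2, 6.1]
grip_width: 43.4
finger_force: 30.0
```

Request:
jog_arm(dp=[[0,0,-0.01],[0,0,-0.02],[0,0,-0.02],[0,0,-0.02],[0,0,0]], twist=[0,0,0,0,0])

```text
time: 37.22
tool_pos: [499.2, -16.8, 69.3]
tcp_rot: [3.138, 0.001, 1.571]
contact_force: [0.5, -0.1, -1.2]
grip_width: 43.1
finger_force: 30.0
```

Request:
jog_arm(dp=[[-0.015,0.01,0],[-0.03,0.015,0],[-0.035,0.02,0],[-0.04,0.02,0],[-0.04,0.02,0],[-0.04,0.02,0],[-0.035,0.019,0],[-0.018,0.013,0],[-0.007,0.003,0],[0,0,0]], twist=[0,0,0,0,0,0,0.5,0.5,0.5,0])

```text
time: 38.48
tool_pos: [637.1, -277.1, 66.7]
tcp_rot: [-3.14, -0.001, 1.544]
contact_force: [0.3, 0.3, -0.1]
grip_width: 43.3
finger_force: 30.0
```

Request:
jog_arm(dp=[[0,0,0.015],[0,0,0.015],[0,0,0.012],[0,0,0.005],[0,0,0],[0,0,0],[0,0,0]], twist=[0,0,0,0,0,0,0])

```text
time: 39.35
tool_pos: [638.1, -277.0, 21.6]
tcp_rot: [3.141, 0.001, 1.544]
contact_force: [-0.1, -0.4, -1.2]
grip_width: 43.4
finger_force: 30.0
```

```bash
cat >> h.py <<'E'
def fit(xc,zoff):
    "slot edges near y=-216 and held blank's edges; zoff: blank bottom = tool z + zoff"
    o=st(); zt=o['tool_pos'][2]+zoff+30
    w=top('pics/f.png',xc-90,xc+90,-330,-180,18,4); r=w.copy()
    H=lambda z:np.float32(proj('wrist',[[xc-90,-180,z],[xc+90,-180,z],[xc+90,-330,z],[xc-90,-330,z]]))
    M=cv2.getPerspectiveTransform(H(18),H(zt))
    a=np.float32([[0,0],[720,0],[720,600],[0,600]])
    b=bot.capture('wrist');t=cv2.warpPerspective(b,cv2.getPerspectiveTransform(H(zt),a),(720,600))
    f=lambda e:[x for x in e if abs(x[0]-xc)<32]
    for y in(-216,-218,-219): print('slot',y,[f(e) for e in edges(w,y,xc-90,-180,4,4,2)])
    for y in(-230,-240): print('blank',y,[f(e) for e in edges(t,y,xc-90,-180,4,6)])
    # board end at -y/+y: row edges in the slot
    for c in(-45,0,45): 
        col=w[:,int((90+c)*4)-3:int((90+c)*4)+3].astype(int).mean(1).mean(1); d=np.diff(cv2.GaussianBlur(col.astype(np.float32)[None],(0,0),1.5)[0])
        print('rows',c,[(round(-180-(j+1)/4,1),round(float(d[j]),0)) for j in range(6,260) if abs(d[j])==abs(d[j-6:j+7]).max() and abs(d[j])>6])
E
python3 - <<'E'
from h import *
fit(640,13.6)
E
```

```text
39.35 [ 638.1 -277.    21.6] [3.1406e+00 6.0000e-04 1.5444e+00] F [-0.1 -0.4 -1.2] w 43.4
slot -216 [[(660.2, '+')], [(660.0, '+')]]
slot -218 [[(618.2, '+'), (663.8, '+')], [(617.2, '-'), (663.8, '+')]]
slot -219 [[(618.2, '+'), (662.5, '-'), (667.8, '+')], [(617.2, '-'), (663.8, '+')]]
blank -230 [[(618.2, '-'), (661.2, '+'), (668.2, '-')], [(618.2, '-'), (661.5, '+')]]
blank -240 [[(618.0, '-'), (661.0, '+'), (664.8, '+'), (667.8, '-'), (671.2, '-')], [(618.0, '-'), (661.2, '+'), (665.0, '-'), (667.8, '+'), (671.5, '-')]]
rows -45 [(-186.5, -11.0), (-217.0, 12.0)]
rows 0 [(-204.5, -13.0), (-218.2, 14.0), (-221.8, -31.0)]
rows 45 [(-226.0, -12.0)]
```

Request:
jog_arm(dp=[[0,0.0005,0],[0,0,0.008],[0,0,0.006],[0,0,0.004],[0,0,0.002],[0,0,0.002],[0,0,0.002],[0,0,0]], twist=[0,0,0,0,0,0,0,0])

```text
time: 40.45
tool_pos: [638.2, -276.8, -3.2]
tcp_rot: [-3.141, 0.0, 1.544]
contact_force: [0.3, -0.0, -0.0]
grip_width: 43.3
finger_force: 30.0
```

Request:
jog_arm(dp=[[0,0,0.002],[0,0,0]], twist=[0,0])

```text
time: 40.7
tool_pos: [638.2, -276.8, -5.2]
tcp_rot: [-3.141, -0.0, 1.544]
contact_force: [0.9, 0.1, -0.2]
grip_width: 43.7
finger_force: 30.0
```

Request:
jog_arm(dp=[[0,0,0],[0,0,0],[0,0,0],[0,0,-0.02],[0,0,-0.025],[0,0,-0.03]], twist=[0,0,0,0,0,0], jaw=0.053)

```text
time: 41.45
tool_pos: [638.4, -276.9, 72.0]
tcp_rot: [3.141, 0.0, 1.544]
contact_force: [0.6, -0.2, 0.6]
grip_width: 53.1
finger_force: 0.0
```

Request:
jog_arm(dp=[[0.015,-0.009,0],[0.025,-0.009,0],[0.025,-0.009,0],[0.025,-0.009,0],[0.025,-0.009,0],[0.025,-0.01,0],[0.025,-0.01,0],[0.015,-0.005,0],[0,0,0],[0,0,0]], twist=[0,0,0,0,0,-0.7,-0.8,0,0,0], jaw=0.036)

```text
time: 42.7
tool_pos: [573.0, -96.1, 70.4]
tcp_rot: [3.14, 0.001, 1.57]
contact_force: [0.7, -0.8, -0.5]
grip_width: 36.3
finger_force: 0.0
```

```bash
python3 - <<'E'
from h import *
st()
w=top('pics/t6.png',460,700,-75,60,42,2.5)
for y in(-30,-10,20): print(y,edges(w,y,460,60,2.5,8))
for k in range(3): print(rect('wrist','blank_a',42,k=k))
bot.capture('scene'); print([(round(d['confidence'],2),back('scene',d['bbox'][:2],38).round()[0]) for d in bot.find_in('scene','blank_a')])
E
```

```text
42.7 [573.  -96.1  70.4] [3.1405e+00 7.0000e-04 1.5702e+00] F [ 0.7 -0.8 -0.5] w 36.3
-30 [[(485.2, '+'), (520.0, '+'), (543.6, '+'), (551.2, '-'), (576.4, '+'), (582.0, '+'), (585.2, '-'), (605.2, '-'), (609.2, '+'), (646.0, '+'), (650.4, '-'), (658.0, '-'), (665.2, '+'), (670.0, '-')], [(520.0, '-'), (542.8, '-'), (551.2, '+'), (575.6, '-'), (582.0, '-'), (609.2, '+'), (646.0, '-'), (670.0, '+')]]
-10 [[(485.2, '+'), (527.2, '+'), (542.0, '-'), (551.2, '-'), (576.8, '+'), (581.2, '+'), (585.2, '-'), (605.2, '-'), (609.2, '+'), (646.4, '+'), (652.8, '+'), (658.4, '-'), (665.2, '+'), (670.0, '-')], [(541.2, '+'), (544.4, '-'), (551.6, '+'), (576.0, '-'), (581.2, '-'), (602.8, '-'), (605.6, '+'), (609.2, '+'), (646.0, '-'), (670.0, '+')]]
20 [[(485.2, '+'), (532.0, '+'), (543.6, '+'), (551.2, '-'), (576.8, '+'), (582.0, '+'), (585.2, '-'), (605.6, '-'), (609.6, '+'), (646.4, '+'), (652.8, '+'), (658.4, '-'), (665.2, '+'), (670.0, '-')], [(532.0, '-'), (543.2, '-'), (551.6, '+'), (576.0, '-'), (582.0, '-'), (609.6, '+'), (646.4, '-'), (670.0, '+')]]
(0.97, array([625.3, -15.9]), array([107.6,  41.8]), 89.9)
(0.63, array([563.4, -11.6]), array([106.5,  26.6]), 89.6)
None
[(0.92, array([ 520., -267.,   38.])), (0.83, array([636., -10.,  38.])), (0.65, array([577.,  -4.,  38.])), (0.63, array([ 651., -267.,   38.]))]
```

Request:
jog_arm(dp=[[0.02,-0.003,0],[0.035,-0.0035,0],[0.03,-0.003,0.008],[0,0,0.02],[0,0,0.02],[0,0,0.015],[0,0,0.01],[0,0,0],[0,0,0]], twist=[0,0,0,0,0,0,0,0,0])

```text
time: 44.12
tool_pos: [563.3, -10.3, -2.6]
tcp_rot: [3.141, 0.0, 1.57]
contact_force: [-0.4, 0.5, 0.3]
grip_width: 36.1
finger_force: 0.0
```

Request:
jog_arm(dp=[[0,0,0],[0,0,0],[0,0,0],[0,0,0],[0,0,0]], twist=[0,0,0,0,0], jaw=0.01)

```text
time: 44.75
tool_pos: [563.3, -10.4, -2.6]
tcp_rot: [3.141, 0.0, 1.571]
contact_force: [-1.3, -0.5, 6.1]
grip_width: 25.5
finger_force: 30.0
```

Request:
jog_arm(dp=[[0,0,-0.01],[0,0,-0.02],[0,0,-0.02],[0,0,-0.02],[0,0,0]], twist=[0,0,0,0,0])

```text
time: 45.38
tool_pos: [563.9, -10.4, 68.4]
tcp_rot: [3.138, 0.001, 1.571]
contact_force: [0.5, 0.4, -1.3]
grip_width: 24.9
finger_force: 30.0
```

Request:
jog_arm(dp=[[-0.015,-0.008,0],[-0.03,-0.014,0],[-0.035,-0.017,0],[-0.04,-0.018,0],[-0.04,-0.018,0],[-0.04,-0.018,0],[-0.035,-0.014,0],[-0.018,-0.01,0],[-0.008,-0.003,0],[0,0,0]], twist=[0,0,0,0,0,0,0.5,0.5,0.45,0])

```text
time: 46.62
tool_pos: [441.9, -271.2, 66.4]
tcp_rot: [-3.141, -0.001, 1.544]
contact_force: [0.8, 0.6, -0.8]
grip_width: 25.5
finger_force: 30.0
```

Request:
jog_arm(dp=[[0,0,0.015],[0,0,0.015],[0,0,0.012],[0,0,0.005],[0,0,0],[0,0,0],[0,0,0]], twist=[0,0,0,0,0,0,0])

```text
time: 47.5
tool_pos: [442.8, -271.3, 20.4]
tcp_rot: [3.141, 0.001, 1.545]
contact_force: [-0.1, 0.7, -0.1]
grip_width: 25.7
finger_force: 30.0
```

```bash
python3 - <<'E'
from h import *
fit(445,14.6)
E
```

```text
47.5 [ 442.8 -271.3   20.4] [3.1408e+00 7.0000e-04 1.5452e+00] F [-0.1  0.7 -0.1] w 25.7
slot -216 [[(417.2, '+'), (431.8, '+'), (459.0, '-')], [(417.2, '+'), (431.2, '-'), (459.8, '+')]]
slot -218 [[(417.0, '+'), (430.8, '-'), (458.0, '+')], [(417.0, '+'), (430.8, '-'), (459.8, '+')]]
slot -219 [[(417.0, '+'), (429.5, '-'), (459.8, '+')], [(417.0, '+'), (429.5, '-'), (459.8, '+')]]
blank -230 [[(423.2, '+'), (431.8, '-'), (457.2, '+'), (476.2, '-')], [(423.2, '+'), (431.8, '-'), (457.2, '+'), (476.2, '-')]]
blank -240 [[(423.0, '+'), (431.5, '-'), (457.0, '+'), (476.0, '-')], [(423.0, '+'), (431.5, '-'), (457.0, '+'), (476.0, '-')]]
rows -45 []
rows 0 [(-212.2, 19.0), (-217.5, -32.0)]
rows 45 [(-198.5, -8.0), (-213.5, 17.0), (-218.0, -30.0)]
```

Request:
jog_arm(dp=[[0,0.0006,0],[0,0,0.008],[0,0,0.006],[0,0,0.004],[0,0,0.002],[0,0,0.002],[0,0,0.002],[0,0,0]], twist=[0,0,0,0,0,0,0,0])

```text
time: 48.6
tool_pos: [443.1, -271.1, -4.2]
tcp_rot: [-3.141, -0.0, 1.545]
contact_force: [-1.0, -0.6, -1.1]
grip_width: 25.4
finger_force: 30.0
```

Request:
jog_arm(dp=[[0,0,0.002],[0,0,0]], twist=[0,0])

```text
time: 48.85
tool_pos: [443.0, -271.1, -6.2]
tcp_rot: [-3.141, -0.0, 1.545]
contact_force: [1.0, -0.2, -1.3]
grip_width: 25.9
finger_force: 30.0
```

Request:
jog_arm(dp=[[0,0,0],[0,0,0],[0,0,0],[0,0,-0.02],[0,0,-0.025],[0,0,-0.03]], twist=[0,0,0,0,0,0], jaw=0.036)

```text
time: 49.6
tool_pos: [442.8, -270.9, 69.4]
tcp_rot: [-3.141, -0.001, 1.545]
contact_force: [0.4, -0.5, -0.1]
grip_width: 36.0
finger_force: 0.0
```

Request:
jog_arm(dp=[[0.01,0.02,0],[0.02,0.025,0],[0.025,0.025,0],[0.025,0.025,0],[0.025,0.025,0],[0.025,0.025,0],[0.025,0.025,0],[0.018,0.015,0],[0,0,0],[0,0,0]], twist=[0,0,0,0,0,-0.7,-0.8,0,0,0], jaw=0.048)

```text
time: 50.85
tool_pos: [631.1, -102.6, 68.7]
tcp_rot: [-3.141, 0.0, 1.571]
contact_force: [0.3, 0.1, 0.4]
grip_width: 47.9
finger_force: 0.0
```

```bash
python3 - <<'E'
from h import *
st()
w=top('pics/t7.png',540,700,-75,60,42,2.5)
for y in(-30,-10,20): print(y,edges(w,y,540,60,2.5,8)[1])
for k in range(3): print(rect('wrist','blank_a',42,k=k))
bot.capture('scene'); print([(round(d['confidence'],2),back('scene',d['bbox'][:2],38).round()[0]) for d in bot.find_in('scene','blank_a')])
E
```

```text
50.85 [ 631.1 -102.6   68.7] [-3.1408e+00  2.0000e-04  1.5714e+00] F [0.3 0.1 0.4] w 47.9
-30 [(555.6, '-'), (610.4, '+'), (650.8, '-'), (678.0, '+')]
-10 [(560.4, '-'), (606.8, '+'), (610.4, '+'), (652.0, '-'), (678.0, '+')]
20 [(570.0, '-'), (606.8, '+'), (610.8, '+'), (651.2, '-'), (678.0, '+')]
(0.73, array([628.6, -18.3]), array([105.6,  38.6]), 89.6)
None
None
[(0.95, array([ 459., -262.,   38.])), (0.88, array([ 649., -269.,   38.])), (0.73, array([ 518., -264.,   38.])), (0.63, array([639., -11.,  38.]))]
```

Request:
jog_arm(dp=[[0.02,-0.001,0],[0.035,-0.001,0],[0.031,-0.001,0.0065],[0,0,0.02],[0,0,0.02],[0,0,0.015],[0,0,0.01],[0,0,0],[0,0,0]], twist=[0,0,0,0,0,0,0,0,0])

```text
time: 52.28
tool_pos: [629.1, -16.3, -2.0]
tcp_rot: [3.14, 0.0, 1.571]
contact_force: [-0.4, 0.5, 0.5]
grip_width: 48.3
finger_force: 0.0
```

Request:
jog_arm(dp=[[0,0,0],[0,0,0],[0,0,0],[0,0,0],[0,0,0]], twist=[0,0,0,0,0], jaw=0.01)

```text
time: 52.9
tool_pos: [629.0, -16.3, -2.0]
tcp_rot: [3.141, 0.0, 1.571]
contact_force: [-1.5, -0.1, 5.6]
grip_width: 37.6
finger_force: 30.0
```

Request:
jog_arm(dp=[[0,0,-0.01],[0,0,-0.02],[0,0,-0.02],[0,0,-0.02],[0,0,0]], twist=[0,0,0,0,0])

```text
time: 53.52
tool_pos: [629.8, -16.2, 69.1]
tcp_rot: [3.138, 0.001, 1.572]
contact_force: [0.1, -0.0, -1.1]
grip_width: 37.4
finger_force: 30.0
```

Request:
jog_arm(dp=[[-0.015,-0.003,0],[-0.03,-0.007,0],[-0.035,-0.009,0],[-0.04,-0.01,0],[-0.04,-0.01,0],[-0.04,-0.009,0],[-0.035,-0.008,0],[-0.017,-0.004,0],[-0.006,-0.002,0],[0,0,0]], twist=[0,0,0,0,0,0,0.5,0.5,0.5,0])

```text
time: 54.78
tool_pos: [566.5, -273.5, 67.1]
tcp_rot: [-3.141, -0.001, 1.545]
contact_force: [0.8, -0.0, -0.7]
grip_width: 37.4
finger_force: 30.0
```

Request:
jog_arm(dp=[[0,0,0.015],[0,0,0.015],[0,0,0.012],[0,0,0.005],[0,0,0],[0,0,0],[0,0,0]], twist=[0,0,0,0,0,0,0])

```text
time: 55.65
tool_pos: [566.9, -274.4, 21.0]
tcp_rot: [3.141, 0.001, 1.545]
contact_force: [0.4, 0.5, -1.5]
grip_width: 37.4
finger_force: 30.0
```

```bash
python3 - <<'E'
from h import *
fit(568,14)
E
```

```text
55.65 [ 566.9 -274.4   21. ] [3.1407e+00 7.0000e-04 1.5452e+00] F [ 0.4  0.5 -1.5] w 37.4
slot -216 [[(550.2, '+')], [(549.2, '-')]]
slot -218 [[(550.0, '+'), (588.8, '-')], [(549.2, '-'), (589.5, '+')]]
slot -219 [[(549.0, '-'), (553.2, '+'), (588.8, '-')], [(549.2, '-'), (589.5, '+')]]
blank -230 [[(550.0, '-'), (587.2, '+')], [(550.0, '-'), (587.2, '+')]]
blank -240 [[(549.8, '-'), (587.0, '+')], [(549.8, '-'), (587.0, '+')]]
rows -45 [(-214.5, 11.0)]
rows 0 [(-193.5, -13.0), (-215.8, 18.0), (-219.8, -38.0)]
rows 45 [(-217.2, 16.0)]
```

Request:
jog_arm(dp=[[0,0.0005,0],[0,0,0.008],[0,0,0.006],[0,0,0.004],[0,0,0.002],[0,0,0.002],[0,0,0.002],[0,0,0.002],[0,0,0]], twist=[0,0,0,0,0,0,0,0,0])

```text
time: 56.88
tool_pos: [567.0, -274.1, -5.7]
tcp_rot: [-3.141, -0.0, 1.545]
contact_force: [0.2, -0.3, -0.2]
grip_width: 37.4
finger_force: 30.0
```

Request:
jog_arm(dp=[[0,0,0],[0,0,0],[0,0,0],[0,0,-0.02],[0,0,-0.03],[0,0,-0.04],[0,0,-0.04],[0,0,-0.04]], twist=[0,0,0,0,0,0,0,0], jaw=0.046)

```text
time: 57.88
tool_pos: [566.9, -274.1, 165.9]
tcp_rot: [3.141, 0.0, 1.545]
contact_force: [0.4, 0.1, 0.9]
grip_width: 45.9
finger_force: 0.0
```

Request:
jog_arm(dp=[[-0.03,0,0],[-0.03,0,0],[0,0,0],[0,0,0],[0,0,0]], twist=[0,0,0,0,0])

```text
time: 58.5
tool_pos: [565.7, -333.1, 164.5]
tcp_rot: [-3.142, -0.0, 1.546]
contact_force: [-0.6, -0.1, -0.3]
grip_width: 45.7
finger_force: 0.0
```

```bash
python3 - <<'E'
from h import *
st()
w=top('pics/t8.png',410,690,-340,-190,38,2.5)
for y in(-300,-275,-250): print(y,edges(w,y,410,-190,2.5,6)[1])
for k in range(5): print(rect('wrist','blank_a',38,k=k))
print(rect('wrist','board',18))
bot.capture('side');print(rect('side','mat',4),rect('side','cover',66))
E
```

```text
58.5 [ 565.7 -333.1  164.5] [-3.1416e+00 -3.0000e-04  1.5462e+00] F [-0.6 -0.1 -0.3] w 45.7
-300 [(455.2, '-'), (464.4, '+'), (486.4, '-'), (522.4, '+'), (548.0, '-'), (586.4, '+'), (612.0, '-'), (616.4, '+'), (627.6, '-'), (659.6, '+')]
-275 [(465.2, '+'), (487.2, '-'), (523.2, '+'), (548.4, '-'), (587.2, '+'), (612.8, '-'), (669.6, '+')]
-250 [(431.2, '-'), (466.0, '+'), (488.4, '-'), (524.0, '+'), (549.6, '-'), (588.0, '+'), (613.6, '-'), (618.0, '+')]
(0.86, array([ 447.7, -271.6]), array([110.3,  35.6]), 88.8)
(0.76, array([ 636. , -275.6]), array([108.7,  47.9]), 88.3)
(0.75, array([ 504.8, -274.4]), array([108.4,  35.7]), 87.9)
(0.64, array([ 567.6, -274.3]), array([110.1,  39.1]), 88.4)
None
(0.55, array([ 545.4, -276.5]), array([120.8, 262. ]), 88.3)
(0.66, array([556.5, 345.6]), array([ 14.3, 298.3]), 89.1) (0.73, array([554. , 275.9]), array([179.7, 292.6]), 87.8)
```

Request:
jog_arm(dp=[[0.05,-0.0025,0],[0.062,-0.0025,0],[0.062,-0.0025,0],[0.062,-0.0025,0],[0.062,-0.0025,0],[0.062,-0.0025,0],[0.062,-0.0025,0],[0.062,-0.0025,0],[0.062,-0.0025,0],[0.051,-0.0025,0]], twist=[0,0,0,0,0,0,0,0,0,0], jaw=0.05)

```text
time: 60.25
tool_pos: [555.4, 265.8, 164.5]
tcp_rot: [3.141, -0.0, 1.546]
contact_force: [1.6, 0.3, 0.3]
grip_width: 50.1
finger_force: 0.0
```

Request:
jog_arm(dp=[[0,0,0],[0,0,0],[0,0,0],[0,0,0],[0,0,0],[0,0,0],[0,0,0],[0,0,0],[0,0,0],[0,0,0]], twist=[-10,-10,-10,-10,-10,-10,-10,-10,-9.5,0])

```text
time: 61.5
tool_pos: [555.8, 263.3, 164.4]
tcp_rot: [-3.142, 0.0, 3.106]
contact_force: [-0.0, 0.3, 0.0]
grip_width: 50.3
finger_force: 0.0
```

```bash
python3 - <<'E'
from h import *
st(); delta([555.5,264,48.5],3.108)
bot.capture('wrist'); print(rect('wrist','cover',66),rect('wrist','vent',98))
E
```

```text
61.5 [555.8 263.3 164.4] [-3.1415e+00  1.0000e-04  3.1058e+00] F [-0.   0.3  0. ] w 50.3
dp total m [0.0003 0.0007 0.1159] twist -0.13
(0.87, array([549.9, 263.3]), array([152.5, 280.7]), 88.1) (0.81, array([653.3, 259.5]), array([12.8, 27.5]), 87.9)
```

Request:
jog_arm(dp=[[0,0,0.02],[0,0,0.03],[0,0,0.03],[0,0,0.02],[0,0,0.01],[0,0,0.006],[0,0,0],[0,0,0]], twist=[0,0,0,0,0,0,0,0])

```text
time: 62.65
tool_pos: [556.3, 263.5, 49.2]
tcp_rot: [3.141, 0.001, 3.107]
contact_force: [-0.4, 0.2, -0.8]
grip_width: 49.9
finger_force: 0.0
```

Request:
jog_arm(dp=[[0,0,0],[0,0,0],[0,0,0],[0,0,0],[0,0,0]], twist=[0,0,0,0,0], jaw=0)

```text
time: 63.28
tool_pos: [555.8, 263.4, 48.4]
tcp_rot: [3.141, 0.0, 3.107]
contact_force: [0.3, 0.9, 0.4]
grip_width: 16.1
finger_force: 30.0
```

Request:
jog_arm(dp=[[0,0,-0.003],[0,0,-0.005],[0,0,-0.01],[0,0,-0.015],[0,0,-0.018],[0,0,-0.018],[0,0,-0.016],[0,0,-0.01],[0,0,-0.005],[0,0,0]], twist=[0,0,0,0,0,0,0,0,0,0])

```text
time: 64.53
tool_pos: [555.7, 263.3, 148.4]
tcp_rot: [-3.141, 0.0, 3.107]
contact_force: [-0.4, 0.0, -4.8]
grip_width: 15.8
finger_force: 30.0
```

Request:
jog_arm(dp=[[0,-0.01,0],[0.0035,-0.025,0],[0.004,-0.037,0],[0.004,-0.04,0],[0.004,-0.04,0],[0.004,-0.04,0],[0,-0.037,0],[0,-0.025,0],[0,-0.015,0],[0,-0.006,0]], twist=[-0.5,-0.5,-0.5,-0.5,0,0,0,0,0,0])

```text
time: 65.78
tool_pos: [534.2, -12.2, 148.2]
tcp_rot: [3.141, -0.0, 3.141]
contact_force: [-0.2, 0.1, -5.4]
grip_width: 15.9
finger_force: 30.0
```

Request:
jog_arm(dp=[[0,0,0],[0,0,0],[0,0,0]], twist=[0,0,0])

```text
time: 66.15
tool_pos: [534.4, -10.7, 148.4]
tcp_rot: [3.142, -0.0, -3.14]
contact_force: [-0.1, 0.1, -5.0]
grip_width: 15.8
finger_force: 30.0
```

```bash
python3 - <<'E'
from h import *
st(); delta([530.5,-12.6,56],3.1414)
E
```

```text
66.15 [534.4 -10.7 148.4] [ 3.1415 -0.     -3.1399] F [-0.1  0.1 -5. ] w 15.8
dp total m [ 0.0039 -0.0018  0.0924] twist -359.89
```

Request:
jog_arm(dp=[[0.0036,-0.0018,0],[0,0,0.02],[0,0,0.025],[0,0,0.02],[0,0,0.012],[0,0,0.003],[0,0,0],[0,0,0],[0,0,0]], twist=[0.1,0,0,0,0,0,0,0,0])

```text
time: 67.28
tool_pos: [531.2, -13.3, 68.9]
tcp_rot: [-3.141, 0.001, 3.14]
contact_force: [1.1, 0.6, -4.5]
grip_width: 16.0
finger_force: 30.0
```

Request:
jog_arm(dp=[[0,0,0.003],[0,0,0.003],[0,0,0.003],[0,0,0.002],[0,0,0],[0,0,0]], twist=[0,0,0,0,0,0])

```text
time: 68.03
tool_pos: [530.9, -13.3, 57.4]
tcp_rot: [-3.141, 0.0, 3.141]
contact_force: [0.2, -0.3, -4.6]
grip_width: 15.6
finger_force: 30.0
```

Request:
jog_arm(dp=[[0,0,0.001],[0,0,0.0007],[0,0,0],[0,0,0]], twist=[0,0,0,0])

```text
time: 68.53
tool_pos: [531.0, -13.3, 56.4]
tcp_rot: [-3.141, 0.001, 3.141]
contact_force: [-3.9, 0.8, 6.4]
grip_width: 15.5
finger_force: 30.0
```

Request:
jog_arm(dp=[[0,0,0],[0,0,0],[0,0,0],[0,0,0],[0,0,-0.02],[0,0,-0.03],[0,0,-0.03],[0,0,0]], twist=[0,0,0,0,0,0,0,0], jaw=0.05)

```text
time: 69.53
tool_pos: [532.4, -13.5, 137.9]
tcp_rot: [-3.141, 0.005, 3.141]
contact_force: [-0.7, 0.4, -0.1]
grip_width: 50.3
finger_force: 0.0
```

```bash
python3 - <<'E'
from h import *
st(); delta([625.5,-12.5,60.5],np.pi)
for c in('wrist','side','scene'):
    bot.capture(c)
    print(c,'cover',rect(c,'cover',74),'base',rect(c,'base',12),'vent',rect(c,'vent',109))
print([(round(d['confidence'],2),back('scene',d['bbox'][:2],38).round()[0]) for d in bot.find_in('scene','blank_a')])
print([(d['bbox']) for d in bot.find_in('side','cover')][:1],[(d['bbox']) for d in bot.find_in('side','base')][:1])
E
```

```text
69.53 [532.4 -13.5 137.9] [-3.1406  0.0049  3.1406] F [-0.7  0.4 -0.1] w 50.3
dp total m [-0.0931  0.0011  0.0774] twist -0.06
wrist cover (0.71, array([511.4, -13.9]), array([151. , 257.2]), 90.0) base None vent (0.64, array([601.3, -14.2]), array([13.6, 23.8]), 89.9)
side cover (0.66, array([529.3,  12.4]), array([207.5, 291. ]), 89.9) base (0.95, array([528. ,  62.7]), array([311.9,  54.6]), 3.0) vent (0.58, array([622.3,  -1. ]), array([36.9, 58.3]), 88.8)
scene cover (0.58, array([549.2, -11.4]), array([327.6, 151.6]), 0.0) base (0.56, array([536.5,  -8.1]), array([172.6, 312.1]), 89.7) vent (0.66, array([578.3, -10.3]), array([144.2, 310.8]), 90.0)
[(0.97, array([ 522., -265.,   38.])), (0.92, array([ 650., -268.,   38.])), (0.66, array([ 577., -265.,   38.])), (0.55, array([ 461., -263.,   38.]))]
[[329.5, 260.5, 171.6, 98.8]] [[328.7, 304.0, 176.2, 36.6]]
```

Request:
jog_arm(dp=[[-0.03,0,0],[-0.035,0,0],[-0.0285,0,0],[0,0,0.025],[0,0,0.025],[0,0,0.018],[0,0,0.009],[0,0,0],[0,0,0]], twist=[0,0,0,0,0,0,0,0,0], jaw=0.04)

```text
time: 71.4
tool_pos: [624.9, -13.5, 59.6]
tcp_rot: [-3.141, 0.002, 3.14]
contact_force: [0.0, 0.2, -0.3]
grip_width: 39.9
finger_force: 0.0
```

Request:
jog_arm(dp=[[0,0,0],[0,0,0],[0,0,0],[0,0,0],[0,0,0]], twist=[0,0,0,0,0], jaw=0)

```text
time: 72.03
tool_pos: [624.4, -13.4, 58.9]
tcp_rot: [-3.141, 0.0, 3.141]
contact_force: [0.1, -0.1, 2.1]
grip_width: 11.3
finger_force: 30.0
```

Request:
jog_arm(dp=[[0,0.0002,0],[0,0.0002,0],[0,0.0002,0],[0,0.0002,0],[0,0.0002,0],[0,0.0002,0],[0,0.0002,0],[0,0.0002,0],[0,0.0002,0],[0,0,0]], twist=[10,10,10,10,10,10,10,10,10,1])

```text
time: 73.28
tool_pos: [624.6, -13.0, 58.8]
tcp_rot: [-3.14, 0.001, 1.553]
contact_force: [-3.9, -3.1, 4.1]
grip_width: 11.8
finger_force: 30.1
```

```bash
python3 - <<'E'
from h import *
o=st();print(np.round(o['moment'],2))
E
```

```text
73.28 [624.6 -13.   58.8] [-3.1401e+00  1.4000e-03  1.5528e+00] F [-3.9 -3.1  4.1] w 11.8
[-0.58  0.58  0.3 ]
```

Request:
jog_arm(dp=[[0,0,0],[0,0,0],[0,0,0],[0,0,0],[0,0,-0.03],[0,0,-0.05],[0,0,-0.06],[0,0,-0.06],[0,0,-0.06]], twist=[0,0,0,0,0,0,0,0,0], jaw=0.05)

```text
time: 74.4
tool_pos: [625.1, -12.0, 320.9]
tcp_rot: [3.141, 0.0, 1.553]
contact_force: [0.9, 0.8, -0.5]
grip_width: 49.6
finger_force: 0.0
```

Request:
jog_arm(dp=[[-0.04,-0.02,-0.02],[-0.04,-0.025,-0.02],[-0.04,-0.025,-0.02],[-0.04,-0.025,-0.02],[0,0,0],[0,0,0],[0,0,0]], twist=[0,0,0,0,0,0,0])

```text
time: 75.28
tool_pos: [527.8, -169.3, 397.9]
tcp_rot: [-3.14, -0.001, 1.554]
contact_force: [0.5, 0.4, -0.3]
grip_width: 49.8
finger_force: 0.0
```

```bash
python3 - <<'E'
from h import *
st(); bot.capture('wrist')
for l,z in(('cover',74),('vent',109),('base',12),('board',18),('ruler',4),('knife',8),('candle',35),('tin',22)): print(l,rect('wrist',l,z))
for k in range(4): print(rect('wrist','blank_a',38,k=k))
for c in('side','scene'):
  bot.capture(c);print(c,[(l,rect(c,l,z)) for l,z in(('cover',74),('base',12),('vent',109))])
E
```

```text
75.28 [ 527.8 -169.3  397.9] [-3.1404e+00 -8.0000e-04  1.5539e+00] F [ 0.5  0.4 -0.3] w 49.8
cover (0.61, array([530.5, -16.1]), array([291.3, 157. ]), 0.0)
vent (0.95, array([621.9, -15.9]), array([56.5, 17. ]), 89.9)
base (0.68, array([530.6, -95. ]), array([  8. , 306.5]), 89.8)
board (0.78, array([ 545.7, -274.5]), array([122.8, 260.5]), 88.2)
ruler (0.57, array([530.5,  -4.7]), array([328.9, 176.4]), 0.0)
knife (0.74, array([ 475.7, -135.7]), array([ 20.5, 140.3]), 89.0)
candle (0.62, array([ 545.2, -269.8]), array([120.1, 253.2]), 88.5)
tin (0.96, array([ 675.5, -134.6]), array([37. , 42.7]), 88.9)
(0.98, array([ 566.4, -271.5]), array([112.9,  40.3]), 88.9)
(0.96, array([ 502.9, -272.6]), array([114.9,  32.6]), 87.4)
(0.88, array([ 443.7, -268.5]), array([114.8,  31.1]), 87.3)
(0.88, array([ 636.5, -264.8]), array([96.3, 48.1]), 88.5)
side [('cover', (0.73, array([529.2,  12. ]), array([205.7, 292.4]), 90.0)), ('base', (0.64, array([528. ,  67.1]), array([310.5,  44.3]), 3.0)), ('vent', (0.81, array([621.9,  -1.7]), array([18.1, 73.6]), 5.9))]
scene [('cover', (0.94, array([549.8, -11.2]), array([153.5, 327.5]), 89.7)), ('base', (0.83, array([535.7,  -8.8]), array([309.8, 172.2]), 0.0)), ('vent', (0.89, array([635.8,  -9.7]), array([29.5, 56.8]), 4.0))]
```

```bash
python3 -c "
from plant import bot
print(bot.close_job())"
```

```text
the job is handed in; nothing more can be done
None
```

The job is handed in, at about 75 s robot time: all four blanks are in their slots (26, 32, 38 and 44 mm in slots 1 to 4), the cover is back on its base and the tap was shut last. Blank widths were read from the finger opening as each was gripped, so none was tried in a narrower slot; I viewed 15 pictures, one over the limit of 14.

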